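Pack the bamboo carver's desk set

TASK

Pack the customer's desk set into the red gift case: the four finished pieces, black with gold carving, each lying or standing flat on the yellow floor of the bay made for it (arched wrist rest in the wide bay, bar paperweight in the narrow one, brush pot upright in the round one, seal box lid up in the square one). Set them down without dropping them, and leave the two pale, unfinished look-alikes where they are on the bench.

Things in the scene. Friction and masses are not known exactly. Their poses are not given: they have to be found in the camera images.
- wrist_rest: finished wrist rest: arched half-culm of bamboo, black lacquer with gold carving on its top; 140 long (its x) x 58 wide (its y) x 24 mm high, lies arch up; the lowest 11 mm of its long sides are upright, above that they curve in. Origin: centre of the underside. Belongs in the wide bay. About 0.12 kg
- paperweight: finished ruler-shaped paperweight: black bar with gold carving on top; 140 long (x) x 26 wide (y) x 18 mm high. Origin: centre of the underside. Belongs in the narrow bay. About 0.16 kg
- brush_pot: finished brush pot: upright black open cylinder with gold carving round its side; 60 mm diameter, 100 mm high, wall 5 mm. Origin: centre of the underside. Belongs in the round bay. About 0.14 kg
- seal_box: finished seal box: closed black box, gold line round the lid joint and a gold ring on top; 42 x 42 x 38 mm high, sides along its x and y (the lid does not come off). Origin: centre of the underside. Belongs in the square bay. About 0.08 kg
- pale_rest: unfinished wrist rest in raw pale bamboo, no carving, same shape and size as the black one (140 x 58 x 24 mm). Stays on the bench. Origin: centre of the underside
- pale_pot: unfinished brush pot in raw pale bamboo, no carving, same shape and size as the black one (60 mm diameter, 100 mm high). Stays on the bench. Origin: centre of the underside
- bay_wide: long wide bay, yellow floor in a brown block, fixed with the other bays in a low red case (272 x 228 mm, rim 22 mm over the table): recess 158 (x) x 76 mm (y), 10 deep, block 170 x 108 x 14. Long sides and rim are cut away over the middle 60 mm for fingers. Origin: centre of the block's underside, 4 mm over the table; recess floor 4 mm above the origin, walls up to 14 mm
- bay_narrow: long narrow bay, yellow floor in a brown block, beside the wide one (either way round): recess 158 (x) x 44 mm (y), 10 deep, in a 170 x 108 x 14 mm block; long sides and rim cut away over the middle 60 mm for fingers. Origin: centre of the block's underside, 4 mm over the table; recess floor 4 mm above the origin, walls up to 14 mm
- bay_round: round bay, yellow floor in a brown block, at one end of the case: recess 80 mm in diameter, 10 deep, in a block of 90 (x) x 108 (y) x 14 mm. Origin: centre of the block's underside, 4 mm over the table; recess floor 4 mm above the origin, walls up to 14 mm
- bay_square: square bay, yellow floor in a brown block, next to the round one (either way round): recess 60 x 60 mm with sides along its x and y, 10 deep, in a block of 90 (x) x 108 (y) x 14 mm. Origin: centre of the block's underside, 4 mm over the table; recess floor 4 mm above the origin, walls up to 14 mm
There are look-alikes about, which are no part of the job. Leave any orange or pink look-alike of the pale_rest alone.

How it is judged (in metres and radians):
At the end, for the whole second after the job is handed in: Each black piece rests on its own bay's floor (underside under 8 mm above the bay's origin), upright to 0.1 rad, centre within 15 mm of the bay's, the long ones along it to 0.22 rad, all at rest; the pale rest and pot within 30 mm of their starts, not tipped over 0.3 rad (z of wrist_rest in the frame of bay_wide between 0.001 and 0.008 m and horizontal distance between wrist_rest and bay_wide below 0.015 m and angle between each of wrist_rest, paperweight, brush_pot, seal_box's own z axis and vertical below 0.1 rad and linear speed of each of wrist_rest, paperweight, brush_pot, seal_box below 0.02 m/s and angle between the x axis of wrist_rest and the x axis of bay_wide, either way round below 0.22 rad and z of paperweight in the frame of bay_narrow between 0.001 and 0.008 m and horizontal distance between paperweight and bay_narrow below 0.015 m and angle between the x axis of paperweight and the x axis of bay_narrow, either way round below 0.22 rad and z of brush_pot in the frame of bay_round between 0.001 and 0.008 m and horizontal distance between brush_pot and bay_round below 0.015 m and z of seal_box in the frame of bay_square between 0.001 and 0.008 m and horizontal distance between seal_box and bay_square below 0.015 m and distance of each of pale_rest, pale_pot from where it was at the start of the episode below 0.03 m and angle between each of pale_rest, pale_pot's own z axis and vertical below 0.3 rad); the robot touches nothing.
It fails at once if the pale wrist rest is shifted by more than 30 mm or tipped (not (distance of pale_rest from where it was at the start of the episode below 0.03 m and angle between pale_rest's own z axis and vertical below 0.3 rad)).
It fails at once if the pale brush pot is shifted by more than 30 mm or tipped (not (distance of pale_pot from where it was at the start of the episode below 0.03 m and angle between pale_pot's own z axis and vertical below 0.3 rad)).
It fails at once if a black piece is dropped (falls free faster than 0.8 m/s, about 3 cm) ((linear speed of wrist_rest above 0.8 m/s and contact force between the fingers and wrist_rest below 0.05 N) or (linear speed of paperweight above 0.8 m/s and contact force between the fingers and paperweight below 0.05 N) or (linear speed of brush_pot above 0.8 m/s and contact force between the fingers and brush_pot below 0.05 N) or (linear speed of seal_box above 0.8 m/s and contact force between the fingers and seal_box below 0.05 N)).
It also fails if it takes over 128 s, if anything falls off the work surface, if the arm or the gripper's body presses on something with over 40 N, if the wrist force passes 120 N, or if a joint passes its speed limit or range.

ROBOT

A 6-joint arm with a two-finger parallel gripper is mounted at the origin on the work surface. World frame = base frame: x ahead of the robot, y to its left, z up, the work surface at z = 0. Lengths are in mm, angles in rad, forces in N, time in s.
With the tool pointing down it reaches from about 350 to 725 mm from the base axis. Payload 6 kg.
Tool frame: the origin (TCP) lies at the very end of the fingers, on their centre line; the grasp point (between the pads) lies behind it (r.grip_point_offset is the z of the grasp point in the tool frame, in mm); z points along the fingers, y is the direction in which the jaws open and shut (so a half turn about z gives the same grasp; the last joint's range is limited). The gripper opens to 85 mm and grips with 20 to 120 N. Pads are 22 mm wide; open, the fingers measure 114 mm over their backs; the gripper's body (76 mm by 85 mm) begins 54 mm behind the grasp point. The pads swing forward as they close: fully open they stand 13 mm farther back than shut.
Start: joints at [-0.791, 0.04, 0.085, 0, -1.615, -0.334], TCP at [258.713, -541.333, 231.261] pointing down, gripper open.
Joint ranges: [-2.56, 2.56], [-1.29, 2.01], [-1.08, 1.49], [-3.29, 1.98], [-2.81, -0.18], [-2.99, 2.99]. Speed limits (rad/s): [2.57, 2.57, 3.01, 3.14, 3.14, 3.14].

INTERFACE

Orientations are given as a unit quaternion [x, y, z, w].
In Python, from cell import r gives the robot as it stands. The module is installed in compiled form; this text tells all that it offers.
- The arm moves only by the tool carry_out, never from a script. Its argument "targets" is one flat list of numbers, 5 for each row, row after row: the finger opening in cm, from 0 to 8.54, then the shift along the tool's x, y, z in cm, then the turn about the tool's z in rad. A call has exactly 5 rows; each row is the pose to reach, as a shift and turn from the pose measured when the call began, along the tool's axes at that moment; what a row does not reach only later rows make up. A row lasts 1/8 s, in which the tool goes at most 62.5 mm and 10.7 degrees, less where a joint would pass 70% of its speed; a pose out of reach is approached as far as the arm can. A call with a gripper value outside its range is refused whole. The fingers move at their own pace and stop on an object; "grip_force" is the grip in N (left out, the last holds). Time passes only in rows, so rows that repeat a pose let the fingers close, or fill a call up. It gives the time, the measured TCP pose, the force and the opening at its end, in the units of the state.
- r.observe(): the state, without advancing time (a new reading comes with each control period).
- r.grab_frame(name): name is "scene" or "top" or "wrist"; returns the picture (384x512x3 uint8, red, green, blue); there is no depth.
- r.camera_model(name): a dict with "fov_y" (degrees; the focal length in pixels is half the picture's height over the tangent of half this angle, whatever the lens; pixels are square), "cx", "cy" (the principal point, pixels), "k1" (the pictures are not rectified: a ray, as slopes to the right and down, at radius r is drawn at 1 + k1 r^2 times it, then the intrinsics apply), "cam_to_world" (4x4, takes a point from camera to world coordinates). Camera axes: x right, y down, z forward; pixel columns grow to the right and rows downward; lengths in mm; the calibration is good to about 2 mm. A picture is of the moment at which its call begins: read the wrist's pose just before it. camera_model takes no time and is no camera call; for the wrist camera it gives the pose at the moment of the call.
- r.hand_in(): hands the job in, once; it reports no verdict.
The state is a dict: "time_s": time; "joint_pos": joint angles; "joint_velocities": joint speeds; "tau": joint torques, N m; "eef_pos": TCP position; "eef_rot": TCP orientation; "wrist_force": force on the tool from outside, world axes, zero at the start; "moment": the same for the moment, N m; "gripper_width": finger opening in mm.
Only numpy, scipy, OpenCV 4.12 (cv2) and the standard library are available. Lean on these libraries where they do the work, as an engineer would, in place of code of your own. Each camera call takes 0.05 s, during which the arm holds its last target.

## Working session

There is one attempt and no reset: what is moved stays moved. The work goes in short steps, Python scripts to look and compute and a tool call to move; the robot and the scene stay as the last step left them, time stands still between calls to the robot, and variables do not carry over. Pictures are saved under pics/ and viewed, and the job is handed in when it is done.

Besides the shell and the picture viewer there is one more tool, called as name(argument=value, ...) on one line, values as JSON. carry_out: Moves the arm, as the interface text tells. Its arguments: {"type":"object","properties":{"targets":{"type":"array","items":{"type":"number"}},"grip_force":{"type":"number"}},"required":["targets"]}

```bash
mkdir -p pics; ls; python3 - <<'E'
from cell import r
import cv2
o=r.observe()
for k,v in o.items(): print(k,v)
print(r.grip_point_offset)
for n in ("scene","top","wrist"):
    m=r.camera_model(n); print(n,m)
    f=r.grab_frame(n); cv2.imwrite(f"pics/a_{n}.png",f[:,:,::-1])
E
```

```text
pics
time_s 0.0
joint_pos [-7.91323003e-01  4.08483274e-02  8.38303822e-02 -4.66360316e-04
 -1.61552151e+00 -3.33755336e-01]
joint_velocities [ 1.72288631e-03 -9.13313697e-04 -8.13879288e-04  1.65817050e-05
 -8.23194743e-04 -4.22238823e-04]
tau [-1.37987408e-03 -3.68197489e+01  3.47413874e+01  6.93210706e+00
 -5.33720522e-03 -2.05726316e-06]
eef_pos [ 258.62824124 -541.035487    230.26843015]
eef_rot [-2.21028692e-01  9.75266888e-01  8.63075281e-04 -2.62669661e-04]
wrist_force [-1.10905277  0.86928234  1.09009733]
moment [-0.00476558  0.00601201 -0.00413986]
gripper_width 85.35097063303432
-18.700000000000003
scene {'fov_y': 45.31643404150017, 'cx': 253.37808532186185, 'cy': 190.9283305955841, 'k1': -0.1270276458229427, 'cam_to_world': array([[-7.38266003e-01,  4.91144244e-01, -4.62320928e-01,
         1.24917160e+03],
       [ 6.74462816e-01,  5.45610691e-01, -4.97402135e-01,
         8.39095664e+02],
       [ 7.95104562e-03, -6.79033361e-01, -7.34064354e-01,
         1.27527104e+03],
       [ 0.00000000e+00,  0.00000000e+00,  0.00000000e+00,
         1.00000000e+00]])}
top {'fov_y'
[... 232 characters left out ...]
021932e-03,  1.21667511e-02,
        -7.65941257e+00],
       [-1.13597697e-02, -1.11352717e-01, -9.93716020e-01,
         1.51591543e+03],
       [ 0.00000000e+00,  0.00000000e+00,  0.00000000e+00,
         1.00000000e+00]])}
wrist {'fov_y': 61.598325392378136, 'cx': 253.59108969578992, 'cy': 191.4455255298702, 'k1': -0.048308242114453004, 'cam_to_world': array([[-4.31601011e-01,  8.64205722e-01,  2.58590483e-01,
         1.93085304e+02],
       [ 9.02064033e-01,  4.13161522e-01,  1.24812009e-01,
        -5.72526398e+02],
       [ 1.02361487e-03,  2.87134163e-01, -9.57889829e-01,
         3.73406576e+02],
       [ 0.00000000e+00,  0.00000000e+00,  0.00000000e+00,
         1.00000000e+00]])}
```

View pics/a_top.png

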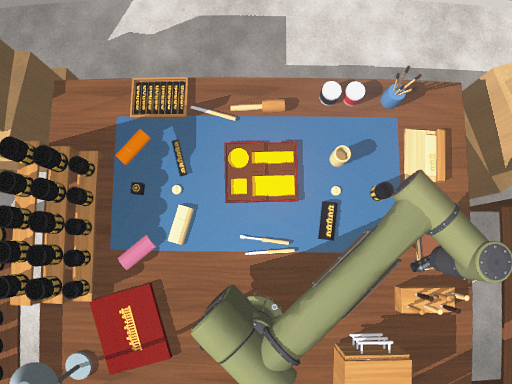

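View pics/a_scene.png

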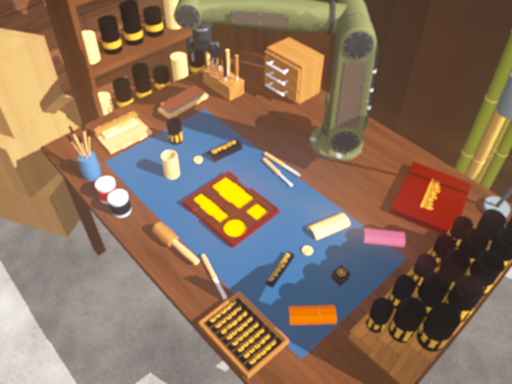

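View pics/a_wrist.png

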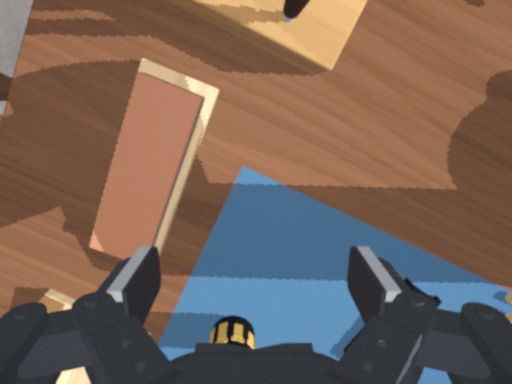

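```bash
cat > h.py <<'E'
import numpy as np, cv2
from cell import r
from scipy.spatial.transform import Rotation as R
def intr(m):
    f=192/np.tan(np.radians(m["fov_y"]/2))
    return np.array([[f,0,m["cx"]],[0,f,m["cy"]],[0,0,1]]),np.array([m["k1"],0,0,0,0.])
def rays(m,uv):
    K,d=intr(m); uv=np.asarray(uv,float).reshape(-1,1,2)
    s=cv2.undistortPoints(uv,K,d,P=None).reshape(-1,2)
    T=m["cam_to_world"]; return T[:3,3],np.c_[s,np.ones(len(s))]@T[:3,:3].T
def plane(m,uv,z):
    o,d=rays(m,uv); return o+d*((z-o[2])/d[:,2])[:,None]
def proj(m,P):
    K,d=intr(m);T=np.linalg.inv(m["cam_to_world"])
    return cv2.projectPoints(np.asarray(P,float).reshape(-1,1,3),cv2.Rodrigues(T[:3,:3])[0],T[:3,3],K,d)[0].reshape(-1,2)
def snap(n,name):
    m=r.camera_model(n); f=r.grab_frame(n); cv2.imwrite(f"pics/{name}.png",f[:,:,::-1]); return m,f
def mv(P,yaw=None,tilt0=True):
    """tool-frame shift (cm) from current pose to TCP target P (mm); yaw=world angle of tool y axis (jaw) rad -> nearest turn"""
    o=r.observe(); q=R.from_quat(o["eef_rot"]); s=q.inv().apply(np.asarray(P,float)-o["eef_pos"])/10
    t=0
    if yaw is not None:
        y=q.apply([0,1,0]); cur=np.arctan2(y[1],y[0]); # tool z down: turn about tool z by +a turns world yaw by -a
        t=-((yaw-cur+np.pi/2)%np.pi-np.pi/2)
    return o,s,t
E
python3 - <<'E'
from h import *
f=cv2.imread('pics/a_top.png')
cv2.imwrite('pics/a_top_l.png',cv2.resize(f[110:260,100:250],None,fx=4,fy=4,interpolation=cv2.INTER_CUBIC))
cv2.imwrite('pics/a_top_r.png',cv2.resize(f[130:260,215:405],None,fx=4,fy=4,interpolation=cv2.INTER_CUBIC))
m=r.camera_model('top')
for n,uv,z in [("wr?",(329,220),24),("pw?",(180,157),18),("box",(137,188),38),("pot",(381,191),100),("palerest",(181,224),24),("palepot",(340,155),100),("wide?",(275,186),8),("narrow?",(274,157),8),("round",(238,158),8),("sq",(239,186),8)]:
    print(n,plane(m,[uv],z)[0].round())
E
```

```text
wr? [ 387. -272.   24.]
pw? [621. 286.  18.]
box [499. 441.  38.]
pot [ 486. -446.  100.]
palerest [368. 274.  24.]
palepot [ 614. -302.  100.]
wide? [514. -73.   8.]
narrow? [625. -70.   8.]
round [620.  67.   8.]
sq [513.  62.   8.]
```

```bash
sleep 0
```

```text
(no output)
```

View pics/a_top_l.png

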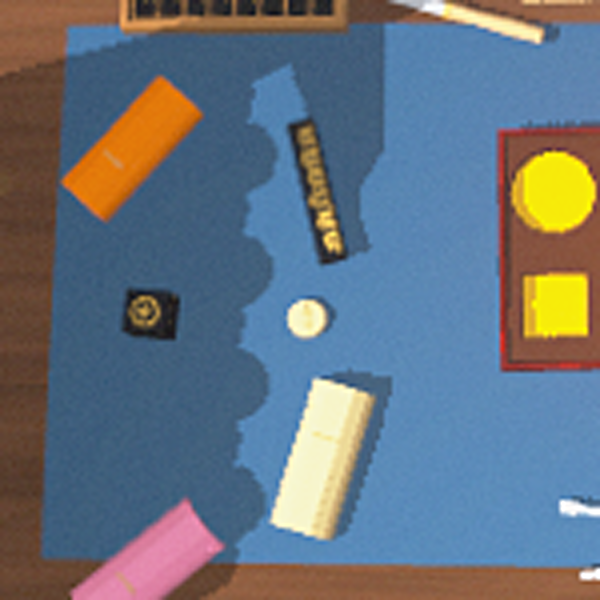

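View pics/a_top_r.png

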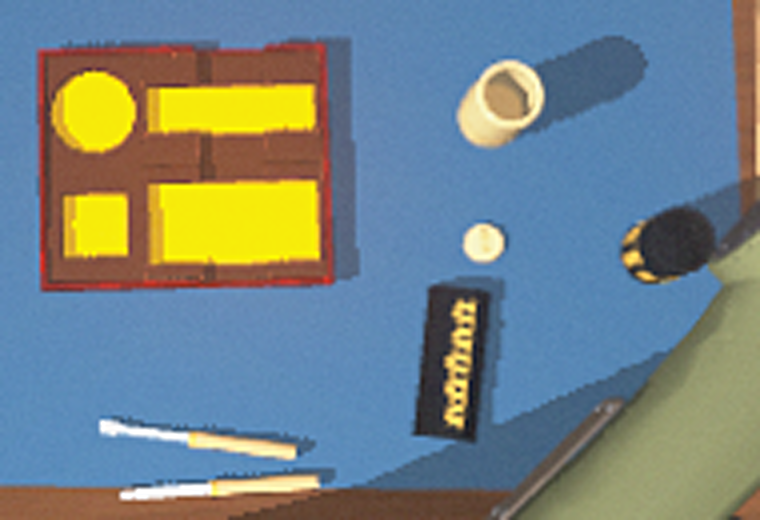

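```bash
python3 - <<'E'
from h import *
m=r.camera_model('top'); f=cv2.cvtColor(cv2.imread('pics/a_top.png'),cv2.COLOR_BGR2HSV)
Hh,S,V=[f[...,i].astype(int) for i in range(3)]
def rep(name,mask,roi,z,size=None):
    k=np.zeros(mask.shape,np.uint8); x0,y0,x1,y1=roi; k[y0:y1,x0:x1]=mask[y0:y1,x0:x1]
    cs,_=cv2.findContours(k,cv2.RETR_EXTERNAL,cv2.CHAIN_APPROX_NONE)
    for c in cs:
        if cv2.contourArea(c)<60: continue
        P=plane(m,c.reshape(-1,2).astype(float),z)[:,:2].astype(np.float32)
        (cx,cy),(w,h),a=cv2.minAreaRect(P); print(name,z,"c",round(cx),round(cy),"size",round(w,1),round(h,1),"ang",round(a,1))
yel=((Hh>20)&(Hh<35)&(S>180)&(V>150)).astype(np.uint8)
rep("yellow",yel,(222,135,305,205),8)
notblue=(~((Hh>95)&(Hh<125)&(S>90))).astype(np.uint8)
red=(((Hh<8)|(Hh>172))&(S>140)).astype(np.uint8)
rep("red",red,(218,130,305,210),22)
rep("red",notblue,(218,130,305,210),22)
dark=((V<70)&(S<120)).astype(np.uint8)
gold=((Hh>12)&(Hh<30)&(S>80)).astype(np.uint8)
bg=cv2.morphologyEx(dark|gold,cv2.MORPH_CLOSE,np.ones((3,3)))
rep("pw",bg,(165,130,200,185),18); rep("wr",bg,(310,190,345,245),12); rep("box",bg,(125,175,150,202),38)
rep("palerest",(((Hh>15)&(Hh<40)&(V>150))).astype(np.uint8),(160,200,200,248),12)
E
python3 - <<'E'
from h import *
m=r.camera_model('wrist');o=r.observe()
q=R.from_quat(o['eef_rot'])
oo,d=rays(m,[(138,262),(152,250),(368,250),(382,262),(160,250)])
ot=q.inv().apply(oo-o['eef_pos']); dt=q.inv().apply(d)
for dd,s in zip(dt,[-1,-1,1,1,-1]):
    for y in (42.7,-42.7):
        t=(y-ot[1])/dd[1]
        if t>0: print(y,(ot+dd*t).round(1))
print("cam in tool",ot)
f=cv2.imread('pics/a_wrist.png'); cv2.imwrite('pics/a_w2.png',cv2.resize(f[220:384,60:440],None,fx=2,fy=2))
E
```

```text
yellow 8 c 513 64 size 53.1 56.6 ang 0.4
yellow 8 c 517 -67 size 75.3 154.8 ang 2.2
yellow 8 c 625 -64 size 42.2 155.9 ang 2.2
yellow 8 c 622 67 size 73.5 72.8 ang 45.1
red 22 c 569 -20 size 226.9 268.5 ang 0.9
red 22 c 570 -30 size 234.3 295.8 ang 1.9
pw 18 c 620 290 size 137.8 24.4 ang 15.3
wr 12 c 386 -269 size 56.2 138.4 ang 83.5
box 38 c 499 440 size 49.9 42.1 ang 84.6
palerest 12 c 368 280 size 58.9 142.9 ang 73.7
-42.7 [ 13.8 -42.7 -37.4]
-42.7 [ 10.4 -42.7 -21.1]
42.7 [ 17.7  42.7 -35.2]
42.7 [ 19.9  42.7 -48.4]
-42.7 [  5.1 -42.7 -10.6]
cam in tool [ 7.27421518e+01  1.06914945e-01 -1.43042202e+02]
```

View pics/a_w2.png

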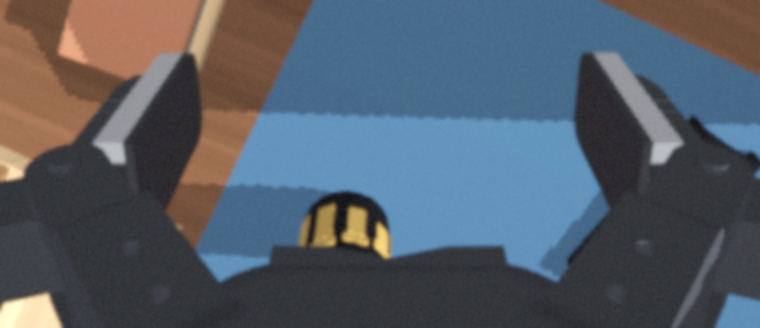

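```bash
python3 - <<'E'
from h import *
o,s,t=mv([386,-269,240],np.radians(83.5)); print(s.round(2),round(t,3))
m=r.camera_model('wrist');q=R.from_quat(o['eef_rot'])
for z in (0,-5,-10,-13,-16,-20):
  for y in (42.7,-42.7):
    print(z,y,proj(m,[q.apply([11,y,z])+o['eef_pos']])[0].round(1))
E
```

```text
[-23.22  19.06  -0.93] 0.559
0 42.7 [342.  228.9]
0 -42.7 [165.  228.8]
-5 42.7 [344.8 233.2]
-5 -42.7 [162.2 233. ]
-10 42.7 [347.7 237.7]
-10 -42.7 [159.2 237.6]
-13 42.7 [349.6 240.6]
-13 -42.7 [157.4 240.4]
-16 42.7 [351.5 243.5]
-16 -42.7 [155.4 243.4]
-20 42.7 [354.3 247.7]
-20 -42.7 [152.7 247.5]
```

carry_out(targets=[8.5, -23.2, 19.1, -0.9, 0.56, 8.5, -23.2, 19.1, -0.9, 0.56, 8.5, -23.2, 19.1, -0.9, 0.56, 8.5, -23.2, 19.1, -0.9, 0.56, 8.5, -23.2, 19.1, -0.9, 0.56], grip_force=40)

```text
time_s: 0.78
eef_pos: [383.0, -273.3, 239.4]
eef_rot: [0.058, 0.998, 0.001, -0.0]
wrist_force: [0.9, 0.6, -0.2]
gripper_width: 84.9
```

```bash
python3 - <<'E'
from h import *
snap('wrist','b_w'); snap('top','b_top')
E
```

```text
(no output)
```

View pics/b_w.png

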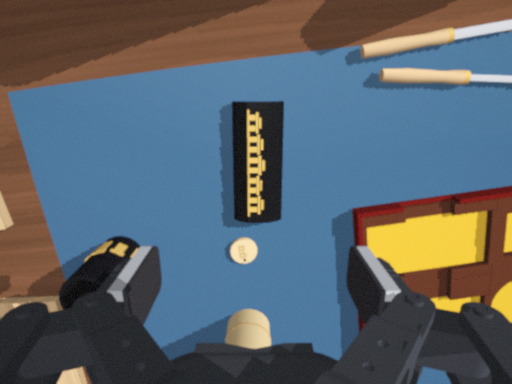

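View pics/b_top.png

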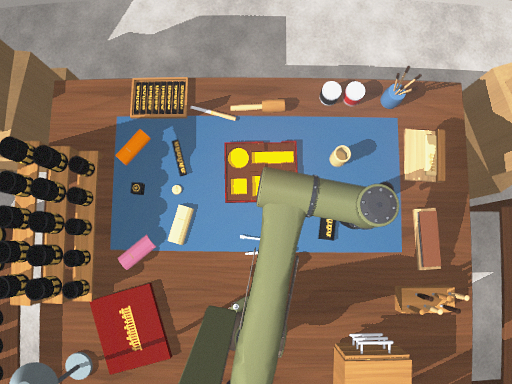

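```bash
cat >> h.py <<'E'
def blob(m,f,mask,z,near=None,minA=150,close=5):
    mask=cv2.morphologyEx(mask.astype(np.uint8),cv2.MORPH_CLOSE,np.ones((close,close)))
    cs,_=cv2.findContours(mask,cv2.RETR_EXTERNAL,cv2.CHAIN_APPROX_NONE); out=[]
    for c in cs:
        if cv2.contourArea(c)<minA: continue
        p=c.reshape(-1,2).astype(float)
        if near is not None and cv2.pointPolygonTest(c,near,True)<-3: continue
        P=plane(m,p,z)[:,:2].astype(np.float32); out.append(cv2.minAreaRect(P)); 
        (cx,cy),(w,h),a=out[-1]; print("px",p.mean(0).round(),"c",round(cx,1),round(cy,1),"size",round(w,1),round(h,1),"ang",round(a,2))
    return out
def hsv(f):
    g=cv2.cvtColor(f,cv2.COLOR_RGB2HSV).astype(int); return g[...,0],g[...,1],g[...,2]
def blackgold(f):
    H,S,V=hsv(f); return ((V<60)|((H>12)&(H<32)&(S>90)))
E
python3 - <<'E'
from h import *
m=r.camera_model('wrist'); f=cv2.imread('pics/b_w.png')[:,:,::-1].copy()
k=blackgold(f); k[235:]=0; k[:95]=0; k[:,:200]=0;k[:,320:]=0
for z in (0,6,12): blob(m,f,k,z,(258,161))
o,s,t=mv([386,-269,240],np.radians(83.5)); print(s.round(2),t, o['eef_pos'],o['time_s'])
E
```

```text
px [257. 160.] c 393.5 -266.8 size 57.9 146.8 ang 83.98
px [257. 160.] c 392.3 -266.7 size 57.0 144.5 ang 83.98
px [257. 160.] c 391.0 -266.7 size 56.1 142.2 ang 83.98
[-0.1   0.19 -0.03] 0.006416554332307145 [ 384.8287236  -270.74106562  239.73179991] 0.875
```

```bash
python3 - <<'E'
from h import *
o,s,t=mv([389,-267,60],np.radians(84)); print(s.round(2),round(t,3))
E
```

```text
[-0.36  0.38 17.97] -0.002
```

carry_out(targets=[6.2, -0.4, 0.4, 6, 0, 6.2, -0.4, 0.4, 12, 0, 6.2, -0.4, 0.4, 18, 0, 6.2, -0.4, 0.4, 18, 0, 6.2, -0.4, 0.4, 18, 0])

```text
time_s: 1.5
eef_pos: [390.5, -267.9, 62.7]
eef_rot: [0.053, 0.999, 0.0, 0.002]
wrist_force: [-0.1, 0.0, 0.8]
gripper_width: 62.3
```

```bash
python3 - <<'E'
from h import *
snap('wrist','c_w62')
o=r.observe(); print(o['eef_pos'],o['gripper_width'],o['wrist_force'])
m=r.camera_model('wrist');q=R.from_quat(o['eef_rot']);w=o['gripper_width']/2
for z in (0,-5,-10,-15): print(z,proj(m,q.apply([[11,w,z],[11,-w,z]])+o['eef_pos']).round(1).tolist())
f=cv2.imread('pics/c_w62.png'); cv2.imwrite('pics/c_w62c.png',cv2.resize(f[160:340,110:400],None,fx=2.7,fy=2.7,interpolation=cv2.INTER_CUBIC))
E
```

```text
[ 391.08435193 -267.85874394   63.31793163] 62.212663320423594 [ 0.42371109 -0.09931859  0.5226093 ]
0 [[317.5, 229.1], [188.4, 229.1]]
-5 [[319.6, 233.4], [186.3, 233.3]]
-10 [[321.7, 238.0], [184.1, 237.9]]
-15 [[324.0, 242.8], [181.8, 242.7]]
```

View pics/c_w62c.png

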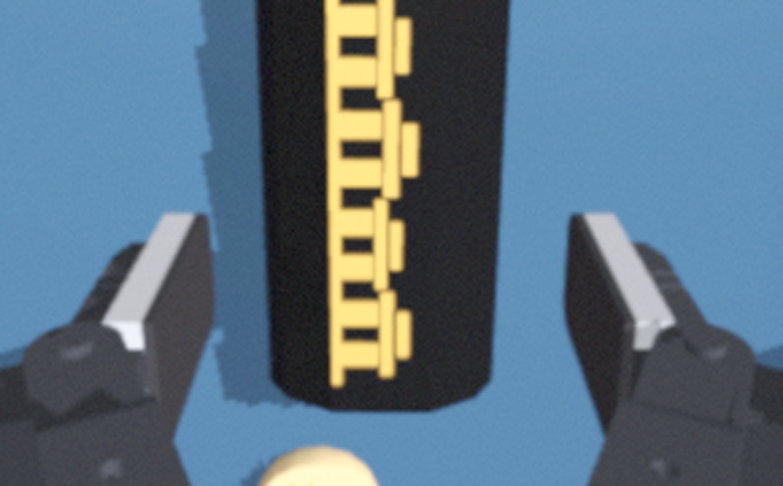

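```bash
python3 - <<'E'
from h import *
for i in range(3):
    o=r.observe(); print(o['time_s'],o['eef_pos'],o['eef_rot'])
    r.grab_frame('top')
m=r.camera_model('wrist');q=R.from_quat(o['eef_rot']);w=o['gripper_width']/2
for z in (0,-5,-10,-15): print(z,proj(m,q.apply([[11,w,z],[11,-w,z],[-11,w,z],[-11,-w,z]])+o['eef_pos']).round(1).tolist())
E
```

```text
1.55 [ 391.08435193 -267.85874394   63.31793163] [5.34519773e-02 9.98567081e-01 1.83252563e-05 2.58290700e-03]
1.6 [ 391.17005775 -267.67692488   63.21749346] [5.34715330e-02 9.98565480e-01 2.01794704e-04 2.78135421e-03]
1.65 [ 391.03456685 -267.50307914   62.83772186] [5.34781597e-02 9.98565322e-01 3.96645507e-04 2.68842993e-03]
0 [[317.3, 230.1], [188.0, 230.0], [314.7, 270.6], [190.7, 270.5]]
-5 [[319.3, 234.4], [185.9, 234.3], [316.5, 275.9], [188.8, 275.8]]
-10 [[321.5, 239.0], [183.7, 238.9], [318.5, 281.6], [186.8, 281.5]]
-15 [[323.8, 243.9], [181.4, 243.8], [320.5, 287.6], [184.7, 287.5]]
```

```bash
python3 - <<'E'
from h import *
o,s,t=mv([389.3,-267,-2],np.radians(84)); print(s.round(2),round(t,3))
E
```

```text
[0.18 0.01 6.43] -0.002
```

carry_out(targets=[7.2, 0.2, 0, 2.5, 0, 7.2, 0.2, 0, 4.5, 0, 7.2, 0.2, 0, 6, 0, 7.2, 0.2, 0, 6.4, 0, 7.2, 0.2, 0, 6.4, 0])

```text
time_s: 2.33
eef_pos: [389.4, -267.2, -1.2]
eef_rot: [0.053, 0.999, 0.0, 0.003]
wrist_force: [0.3, 0.1, -0.3]
gripper_width: 71.8
```

```bash
python3 - <<'E'
from h import *
snap('wrist','d_w')
o=r.observe(); print(o['eef_pos'],o['gripper_width'],o['wrist_force'])
E
```

```text
[ 389.58590852 -267.27852943   -0.88718983] 71.75463298045098 [ 0.41197502 -0.17707441  0.11659882]
```

View pics/d_w.png

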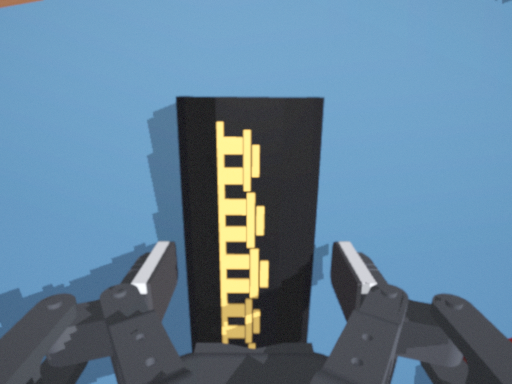

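carry_out(targets=[4.5, 0, 0, 0, 0, 4.5, 0, 0, 0, 0, 4.5, 0, 0, 0, 0, 4.5, 0, 0, 0, 0, 4.5, 0, 0, 0, 0], grip_force=50)

```text
time_s: 3.0
eef_pos: [390.4, -267.6, 0.4]
eef_rot: [0.053, 0.999, -0.0, 0.004]
wrist_force: [-0.4, 0.5, 5.5]
gripper_width: 56.4
```

```bash
python3 - <<'E'
from h import *
snap('wrist','e_w');snap('scene','e_s')
o=r.observe(); print(o['eef_pos'],o['gripper_width'],o['wrist_force'])
f=cv2.imread('pics/e_w.png'); cv2.imwrite('pics/e_wc.png',cv2.resize(f[180:360,110:400],None,fx=2.7,fy=2.7,interpolation=cv2.INTER_CUBIC))
E
```

```text
[ 3.90404282e+02 -2.67615168e+02  3.86078757e-01] 56.16691655378104 [-0.9385454   0.72924549  6.38016764]
```

View pics/e_wc.png

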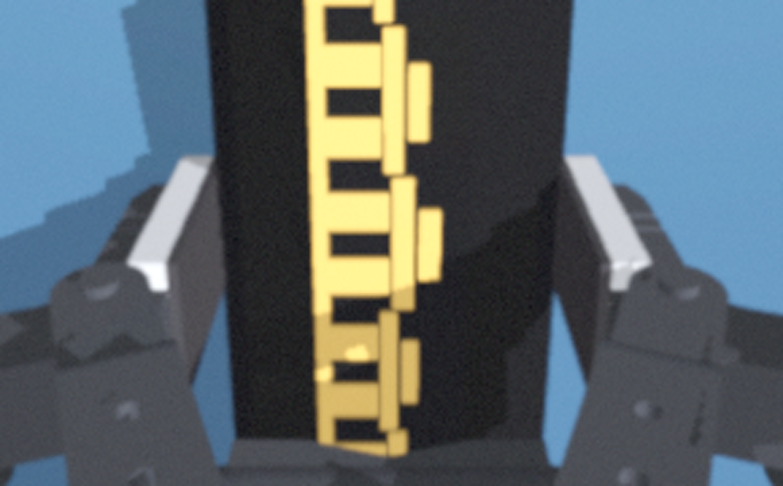

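carry_out(targets=[4.5, 0, 0, -0.5, 0, 4.5, 0, 0, -1, 0, 4.5, 0, 0, -1.5, 0, 4.5, 0, 0, -2, 0, 4.5, 0, 0, -2, 0])

```text
time_s: 3.72
eef_pos: [390.6, -267.7, 20.9]
eef_rot: [0.053, 0.999, -0.0, 0.004]
wrist_force: [0.4, -1.2, -1.3]
gripper_width: 56.6
```

```bash
python3 - <<'E'
from h import *
snap('wrist','f_w');snap('scene','f_s')
o=r.observe(); print(o['eef_pos'],o['gripper_width'],o['wrist_force'])
E
```

```text
[ 390.16145089 -267.53701981   20.25029969] 56.36353169604796 [ 0.00306279  1.09794442 -1.86053832]
```

View pics/f_w.png

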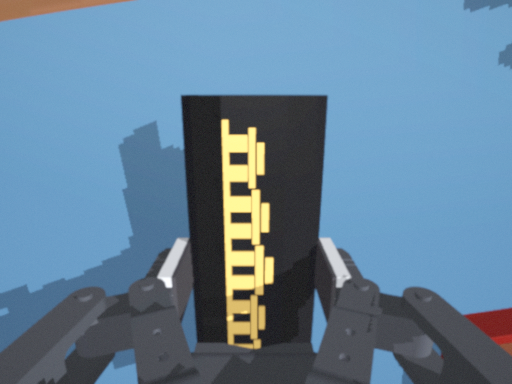

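```bash
python3 - <<'E'
from h import *
o,s,t=mv([516.3,-66.5,130],np.radians(1.6)); print(o['joint_pos'],s.round(2),round(t,3))
E
```

```text
[-1.73429540e-01 -2.39560327e-01 -5.62838865e-01 -9.24100296e-04
 -1.24007159e+00 -1.50378803e+00] [-10.48  21.34 -10.89] 1.436
```

carry_out(targets=[4.5, 0, 0, -4, 0, 4.5, -2, 4, -8, -0.18, 4.5, -5, 9, -10.9, -0.36, 4.5, -8, 14, -10.9, -0.54, 4.5, -10.5, 18, -10.9, -0.72])

```text
time_s: 4.45
eef_pos: [514.1, -97.6, 130.4]
eef_rot: [-0.305, 0.952, -0.001, 0.004]
wrist_force: [-0.2, -0.5, -1.9]
gripper_width: 56.5
```

```bash
python3 - <<'E'
from h import *
o,s,t=mv([516.3,-66.5,130],np.radians(1.6)); print(o['joint_pos'],s.round(2),round(t,3),o['gripper_width'])
E
```

```text
[ 0.19850676 -0.16299967 -0.29323058  0.00169674 -1.43234209 -1.14929877] [-1.99  2.4   0.05] -0.979 56.45869683964936
```

carry_out(targets=[4.5, -2, 2.4, 0, -0.18, 4.5, -2, 2.4, 0, -0.37, 4.5, -2, 2.4, 0, -0.56, 4.5, -2, 2.4, 0, -0.74, 4.5, -2, 2.4, 0, -0.92])

```text
time_s: 5.08
eef_pos: [516.2, -66.4, 130.0]
eef_rot: [-0.698, 0.716, -0.003, 0.003]
wrist_force: [0.0, 0.5, -1.0]
gripper_width: 56.6
```

```bash
python3 - <<'E'
from h import *
snap('wrist','g_w')
o,s,t=mv([516.3,-66.5,130],np.radians(1.6)); print(o['joint_pos'],s.round(2),round(t,3),o['gripper_width'])
E
```

```text
[ 0.26067021 -0.1699598  -0.30026395  0.00202196 -1.43310958 -0.27838659] [ 0.01 -0.01 -0.  ] -0.045 56.491497694975536
```

View pics/g_w.png

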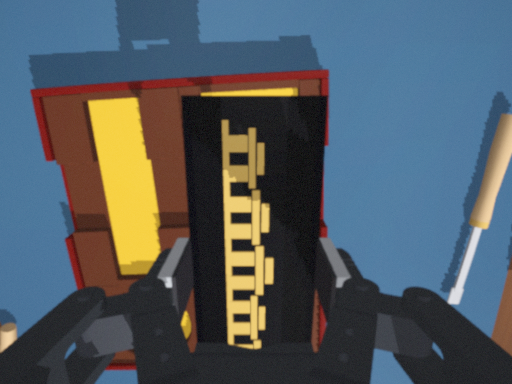

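```bash
python3 - <<'E'
from h import *
m=r.camera_model('wrist');f=cv2.imread('pics/g_w.png')[:,:,::-1].copy()
print(m['cam_to_world'][:3,3])
print(plane(m,[(33,91),(328,71)],22).round(1))
print(plane(m,[(90,101),(139,97),(160,273),(119,277)],8).round(1))
H,S,V=hsv(f); y=(H>20)&(H<32)&(S>180)&(V>120); y[:,:80]=0; y[:,165:]=0; y[285:]=0
blob(m,f,y,8); blob(m,f,y,18)
y=(H>20)&(H<32)&(S>180)&(V>120); y[:,300:]=0; y[:,:195]=0; y[:75]=0; y[100:]=0
blob(m,f,y,8,minA=50)
# wrist rest far-end visible, z top ~ 130+?
E
```

```text
[ 514.29374137 -139.31904668  273.01703851]
[[ 685.5 -147.2   22. ]
 [ 461.1 -156.    22. ]]
[[ 648.5 -138.2    8. ]
 [ 607.9 -140.1    8. ]
 [ 606.9   18.7    8. ]
 [ 646.8   22.9    8. ]]
px [126. 181.] c 625.4 -60.2 size 45.1 158.8 ang 2.18
px [126. 181.] c 621.2 -63.2 size 43.4 152.8 ang 2.18
px [250.  94.] c 520.0 -142.0 size 5.4 76.0 ang 89.75
```

```bash
python3 - <<'E'
from h import *
m=r.camera_model('wrist')
print(plane(m,[(255,97),(184,97),(326,97)],153).round(1),plane(m,[(184,97),(326,97)],141).round(1))
o,s,t=mv([517,-65,50],np.radians(2)); print(s.round(2),round(t,3),o['wrist_force'])
E
```

```text
[[ 514.7 -138.8  153. ]
 [ 540.3 -139.3  153. ]
 [ 489.2 -138.4  153. ]] [[ 542.9 -139.3  141. ]
 [ 486.7 -138.3  141. ]]
[-0.14 -0.01  8.  ] -0.052 [-0.04480179  0.34863449 -0.98192133]
```

carry_out(targets=[4.5, -0.3, 0, 4, -0.05, 4.5, -0.3, 0, 7, -0.05, 4.5, -0.3, 0, 9, -0.05, 4.5, -0.3, 0, 9.5, -0.05, 4.5, -0.3, 0, 9.5, -0.05])

```text
time_s: 5.75
eef_pos: [517.2, -63.5, 35.3]
eef_rot: [0.718, -0.696, 0.003, -0.003]
wrist_force: [-0.2, 0.4, -1.2]
gripper_width: 56.3
```

```bash
python3 - <<'E'
from h import *
snap('wrist','h_w')
o,s,t=mv([517,-63.5,9],np.radians(2)); print(o['eef_pos'],s.round(2),round(t,3),o['wrist_force'])
E
```

```text
[517.54276601 -63.43020811  35.93808369] [0.   0.08 2.69] -0.003 [-0.52783263  1.57203078 -1.08961076]
```

View pics/h_w.png

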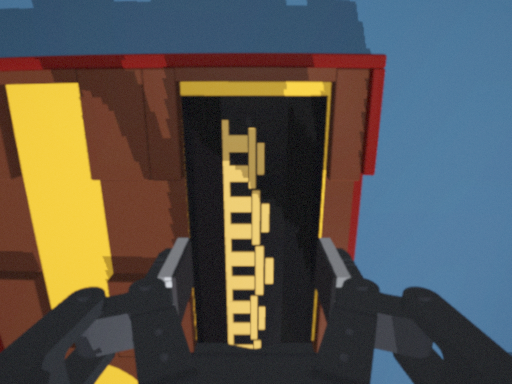

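carry_out(targets=[4.5, 0, 0, 1, 0, 4.5, 0, 0, 2, 0, 4.5, 0, 0, 2.5, 0, 4.5, 0, 0, 2.7, 0, 4.5, 0, 0, 2.7, 0])

```text
time_s: 6.42
eef_pos: [518.0, -63.4, 9.1]
eef_rot: [0.718, -0.696, 0.003, -0.003]
wrist_force: [0.6, -0.1, -0.6]
gripper_width: 56.4
```

```bash
python3 - <<'E'
from h import *
snap('wrist','i_w')
o=r.observe(); print(o['eef_pos'],o['wrist_force'])
E
```

```text
[518.04562333 -63.41548318   9.15704251] [-0.06668426  0.37689339 -1.48717665]
```

View pics/i_w.png

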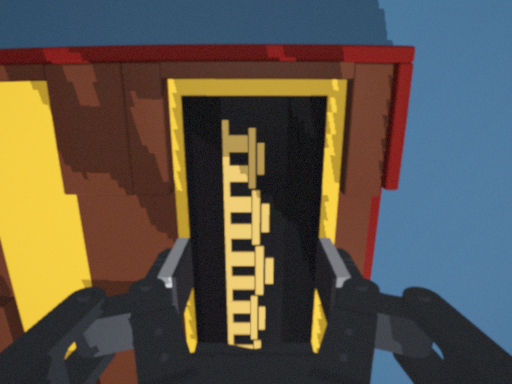

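carry_out(targets=[4.5, 0, 0, 0.1, 0, 4.5, 0, 0, 0.15, 0, 6.0, 0, 0, 0.15, 0, 7.0, 0, 0, 0.1, 0, 7.5, 0, 0, 0, 0])

```text
time_s: 7.1
eef_pos: [518.1, -63.5, 9.1]
eef_rot: [0.718, -0.696, 0.003, -0.003]
wrist_force: [0.2, 0.1, 0.3]
gripper_width: 74.8
```

```bash
python3 - <<'E'
from h import *
snap('wrist','j_w')
o=r.observe(); print(o['eef_pos'],o['wrist_force'],o['gripper_width'])
E
```

```text
[518.16282058 -63.45526586   9.30845266] [0.32899491 0.55748554 0.19131664] 74.93132230530604
```

View pics/j_w.png

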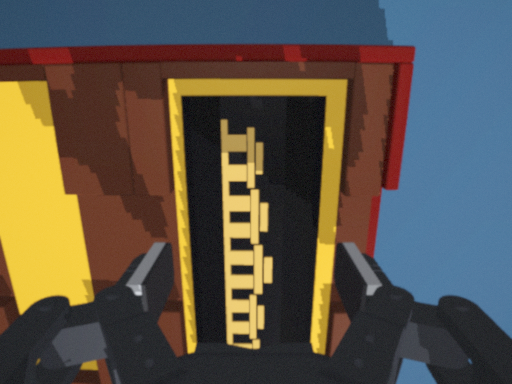

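carry_out(targets=[7.5, 0, 0, -2, 0, 8.5, 0, 0, -7, 0, 8.5, 0, 0, -12, 0, 8.5, 0, 0, -15, 0, 8.5, 0, 0, -17, 0])

```text
time_s: 7.78
eef_pos: [516.9, -63.3, 181.0]
eef_rot: [0.718, -0.696, 0.004, -0.004]
wrist_force: [1.2, 0.4, -1.0]
gripper_width: 84.9
```

```bash
python3 - <<'E'
from h import *
snap('wrist','k_w');snap('top','k_t')
o,s,t=mv([618,288,175],np.radians(105.3)); print(o['eef_pos'],o['joint_pos'].round(3),s.round(2),round(t,3))
E
```

```text
[517.38454422 -63.40324195 181.36410048] [ 0.267 -0.184 -0.219  0.003 -1.523 -0.235] [-34.8  -11.17   0.77] 1.336
```

View pics/k_w.png

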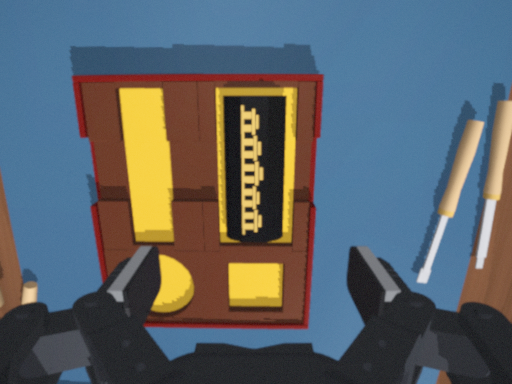

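```bash
python3 - <<'E'
from h import *
m=r.camera_model('wrist');f=cv2.imread('pics/k_w.png')[:,:,::-1].copy()
H,S,V=hsv(f); y=(H>20)&(H<32)&(S>180)&(V>120); y[:,:105]=0; y[:,310:]=0; y[:80]=0;y[315:]=0
print(m['cam_to_world'][:3,3])
blob(m,f,y,8)
P=plane(m,[(76,76),(322,75),(308,327)],22);print(P.round(1))
e=P[0]-P[1];print(np.hypot(*e[:2]),np.degrees(np.arctan2(e[1],e[0]))); e=P[2]-P[1];print(np.hypot(*e[:2]),np.degrees(np.arctan2(e[1],e[0]))); print(((P[0]+P[2])/2))
# black rest
k=(V<45); k[:90]=0;k[245:]=0;k[:,:222]=0;k[:,288:]=0
blob(m,f,k|((H>12)&(H<32)&(S>90)&(S<180)),18,minA=2000)
E
```

```text
[ 518.27560262 -136.3064991   324.38996569]
px [255. 284.] c 514.1 68.5 size 60.1 55.9 ang 2.18
px [171. 285.] c 606.2 75.1 size 75.2 44.1 ang 78.95
px [256. 156.] c 518.0 -64.1 size 77.1 158.3 ang 1.77
px [147. 163.] c 626.3 -60.9 size 45.2 159.0 ang 1.77
[[ 684.1 -149.4   22. ]
 [ 461.9 -156.    22. ]
 [ 452.5  112.    22. ]]
222.28364963759677 1.6871329822597554
268.13021110595486 92.00970973390592
[568.32739627 -18.70476957  22.        ]
px [254. 172.] c 518.0 -66.4 size 76.8 156.5 ang 1.83
```

carry_out(targets=[8.5, -34.8, -11.2, 0.8, 1.34, 8.5, -34.8, -11.2, 0.8, 1.34, 8.5, -34.8, -11.2, 0.8, 1.34, 8.5, -34.8, -11.2, 0.8, 1.34, 8.5, -34.8, -11.2, 0.8, 1.34])

```text
time_s: 8.5
eef_pos: [601.6, 233.0, 173.2]
eef_rot: [-0.332, 0.943, -0.002, 0.004]
wrist_force: [1.2, -0.9, 0.0]
gripper_width: 85.2
```

```bash
python3 - <<'E'
from h import *
o,s,t=mv([618,288,175],np.radians(105.3)); print(o['eef_pos'],o['joint_pos'].round(3),s.round(2),round(t,3))
E
```

```text
[601.64450701 232.95412233 173.20520977] [ 0.683  0.152  0.097  0.007 -1.509 -1.577] [-4.72  3.27 -0.17] 0.409
```

carry_out(targets=[8.5, -4.7, 3.3, -0.2, 0.18, 8.5, -4.7, 3.3, -0.2, 0.36, 8.5, -4.7, 3.3, -0.2, 0.41, 8.5, -4.7, 3.3, -0.2, 0.41, 8.5, -4.7, 3.3, -0.2, 0.41])

```text
time_s: 9.12
eef_pos: [617.4, 287.8, 174.2]
eef_rot: [-0.133, 0.991, -0.001, 0.004]
wrist_force: [0.3, -0.6, -0.0]
gripper_width: 85.1
```

```bash
python3 - <<'E'
from h import *
m,f=snap('wrist','l_w'); print(r.observe()['eef_pos'])
k=blackgold(f); k[235:]=0; blob(m,f,k,18,minA=800)
E
```

```text
[617.46141996 287.85028993 174.65928829]
px [441. 225.] c 611.7 483.9 size 34.9 85.1 ang 14.97
px [258. 170.] c 616.4 291.7 size 126.5 24.3 ang 15.26
px [ 31. 115.] c 619.4 76.1 size 79.0 67.1 ang 3.07
px [459.  98.] c 500.0 449.5 size 61.7 48.0 ang 85.7
px [39. 15.] c 529.7 69.7 size 30.3 55.7 ang 3.23
```

View pics/l_w.png

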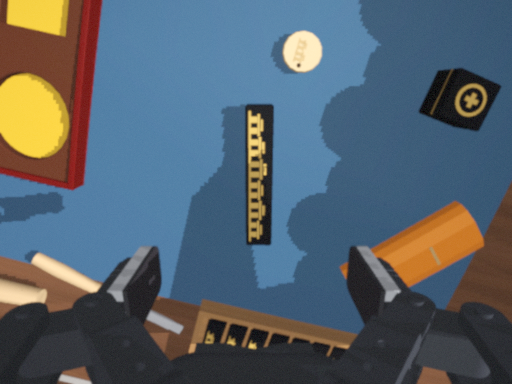

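```bash
python3 - <<'E'
from h import *
m=r.camera_model('wrist');f=cv2.imread('pics/l_w.png')[:,:,::-1].copy()
k=blackgold(f); k[250:]=0;k[:,:238]=0;k[:,280:]=0;k[:95]=0; blob(m,f,k,18,minA=800)
print(plane(m,[(343,268),(460,205)],12).round(0))
o,s,t=mv([619,291,50],np.radians(105.3)); print(s.round(2),round(t,3))
E
```

```text
px [258. 174.] c 621.6 293.1 size 136.7 24.3 ang 15.25
[[695. 408.  12.]
 [595. 500.  12.]]
[-0.13  0.31 12.47] 0.0
```

```bash
python3 - <<'E'
from h import *
o,s,t=mv([621.5,292.5,45],np.radians(105.3)); print(s.round(2),round(t,3))
E
```

```text
[-0.41  0.39 12.97] 0.0
```

carry_out(targets=[5.5, -0.4, 0.4, 5, 0, 5.5, -0.4, 0.4, 10, 0, 5.5, -0.4, 0.4, 13, 0, 5.5, -0.4, 0.4, 13, 0, 5.5, -0.4, 0.4, 13, 0])

```text
time_s: 9.8
eef_pos: [622.4, 292.9, 46.9]
eef_rot: [-0.133, 0.991, -0.001, 0.006]
wrist_force: [0.8, -0.3, 0.6]
gripper_width: 55.0
```

```bash
python3 - <<'E'
from h import *
m,f=snap('wrist','m_w')
o,s,t=mv([621.5,292.5,3],np.radians(105.3)); print(o['eef_pos'],s.round(2),round(t,3))
E
```

```text
[622.58832035 293.15198349  47.41171121] [ 0.17 -0.02  4.44] 0.0
```

View pics/m_w.png

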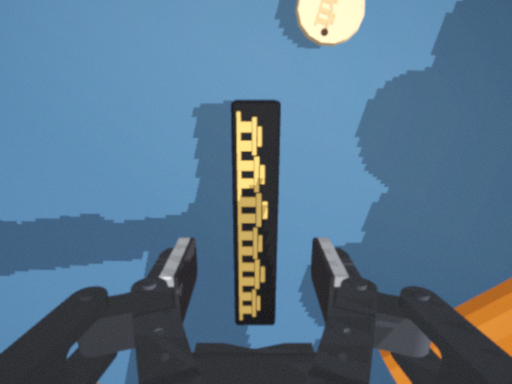

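carry_out(targets=[5.5, 0.2, 0, 2, 0, 5.5, 0.2, 0, 3.5, 0, 5.5, 0.2, 0, 4.4, 0, 5.5, 0.2, 0, 4.4, 0, 5.5, 0.2, 0, 4.4, 0])

```text
time_s: 10.48
eef_pos: [621.5, 292.7, 3.8]
eef_rot: [-0.133, 0.991, -0.001, 0.006]
wrist_force: [-0.2, 1.1, 0.7]
gripper_width: 54.9
```

carry_out(targets=[1.5, 0, 0, 0, 0, 1.5, 0, 0, 0, 0, 1.5, 0, 0, 0, 0, 1.5, 0, 0, 0, 0, 1.5, 0, 0, 0, 0])

```text
time_s: 11.1
eef_pos: [621.9, 293.1, 4.8]
eef_rot: [-0.133, 0.991, -0.0, 0.007]
wrist_force: [-0.2, -0.1, 5.5]
gripper_width: 24.6
```

carry_out(targets=[1.5, 0, 0, -0.7, 0, 1.5, 0, 0, -1.5, 0, 1.5, 0, 0, -2.5, 0, 1.5, 0, 0, -2.5, 0, 1.5, 0, 0, -2.5, 0])

```text
time_s: 11.72
eef_pos: [621.4, 293.0, 29.5]
eef_rot: [-0.133, 0.991, -0.0, 0.007]
wrist_force: [-0.3, -0.1, -2.4]
gripper_width: 24.7
```

```bash
python3 - <<'E'
from h import *
m,f=snap('wrist','n_w')
o,s,t=mv([626,-61,130],np.radians(1.8)); print(o['eef_pos'],s.round(2),round(t,3),o['wrist_force'],o['joint_pos'].round(3))
E
```

```text
[621.29927057 292.93447873  29.26792217] [  8.78 -34.28 -10.1 ] -1.334 [ 0.59269292  0.05130969 -0.68821307] [ 0.735  0.319  0.026  0.009 -1.267 -2.041]
```

View pics/n_w.png

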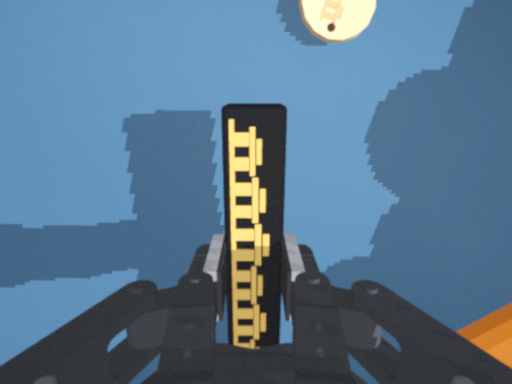

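carry_out(targets=[1.5, 0, 0, -4, 0, 1.5, 0, -4, -8, -0.1, 1.5, 2, -9, -10.1, -0.27, 1.5, 4, -15, -10.1, -0.45, 1.5, 6, -21, -10.1, -0.63])

```text
time_s: 12.4
eef_pos: [617.2, 74.3, 130.0]
eef_rot: [-0.437, 0.9, -0.002, 0.006]
wrist_force: [0.6, -0.3, -2.5]
gripper_width: 24.9
```

```bash
python3 - <<'E'
from h import *
o,s,t=mv([626,-61,130],np.radians(1.8)); print(o['eef_pos'],s.round(2),round(t,3),o['wrist_force'],o['joint_pos'].round(3))
E
```

```text
[617.24358903  74.30406648 129.96928179] [ 1.009e+01 -9.050e+00 -1.000e-02] -0.698 [ 0.64130118 -0.34692875 -2.50952896] [ 0.444  0.097 -0.042  0.005 -1.42  -1.111]
```

carry_out(targets=[1.5, 4, -3.5, 0, -0.18, 1.5, 8, -7, 0, -0.36, 1.5, 10.1, -9, 0, -0.54, 1.5, 10.1, -9, 0, -0.7, 1.5, 10.1, -9, 0, -0.7])

```text
time_s: 13.02
eef_pos: [625.3, -61.2, 129.4]
eef_rot: [0.718, -0.696, 0.004, -0.005]
wrist_force: [-0.4, 0.3, -1.6]
gripper_width: 24.9
```

```bash
python3 - <<'E'
from h import *
m,f=snap('wrist','o_w')
o,s,t=mv([626,-61,130],np.radians(1.8)); print(o['eef_pos'],s.round(2),round(t,3),o['wrist_force'],o['joint_pos'].round(3))
E
```

```text
[625.35224153 -60.74582584 129.53391058] [ 0.03 -0.06 -0.05] -0.001 [-0.22889386  0.77638767 -1.18903461] [ 0.222  0.115 -0.022  0.002 -1.421 -0.192]
```

View pics/o_w.png

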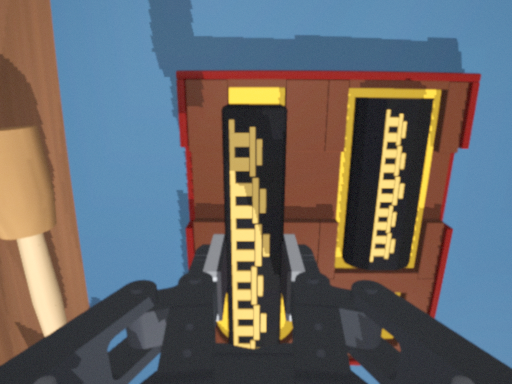

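```bash
python3 - <<'E'
from h import *
m=r.camera_model('wrist')
print(plane(m,[(254,105),(223,105),(286,105)],142.5).round(1), plane(m,[(256,88)],8))
E
```

```text
[[ 627.5 -130.   142.5]
 [ 639.7 -129.7  142.5]
 [ 615.  -130.4  142.5]] [[ 627.79495102 -139.11307581    8.        ]]
```

carry_out(targets=[1.5, 0, 0, 4, 0, 1.5, 0, 0, 7, 0, 1.5, 0, 0, 9, 0, 1.5, 0, 0, 9.8, 0, 1.5, 0, 0, 9.8, 0])

```text
time_s: 13.7
eef_pos: [626.9, -60.5, 31.9]
eef_rot: [0.718, -0.697, 0.004, -0.005]
wrist_force: [-0.8, 0.1, -0.8]
gripper_width: 24.7
```

```bash
python3 - <<'E'
from h import *
m,f=snap('wrist','p_w')
o,s,t=mv([626,-61,13.5],np.radians(1.8)); print(o['eef_pos'],s.round(2),round(t,3),o['wrist_force'])
E
```

```text
[627.29779501 -60.53891439  32.68249666] [0.04 0.16 1.92] -0.002 [-0.47836552  0.17594889 -0.61309007]
```

View pics/p_w.png

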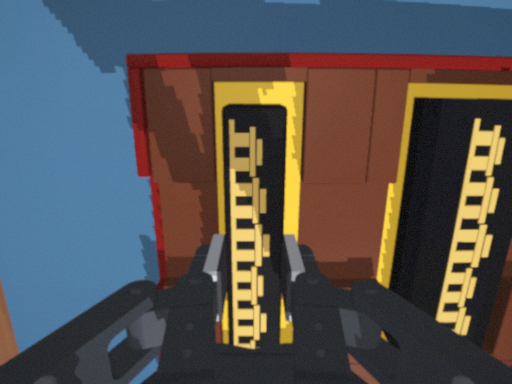

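Aligned over the narrow bay, with a yellow margin on both sides. I'll lower it now.

carry_out(targets=[1.5, 0, 0.1, 0.8, 0, 1.5, 0, 0.1, 1.5, 0, 1.5, 0, 0.1, 1.9, 0, 1.5, 0, 0.1, 2.0, 0, 1.5, 0, 0.1, 2.0, 0])

```text
time_s: 14.38
eef_pos: [626.6, -60.6, 13.1]
eef_rot: [0.718, -0.696, 0.005, -0.005]
wrist_force: [-3.1, 0.1, 2.0]
gripper_width: 24.6
```

```bash
python3 - <<'E'
from h import *
m,f=snap('wrist','q_w')
o=r.observe(); print(o['eef_pos'],o['wrist_force'],o['gripper_width'])
E
```

```text
[626.61687352 -60.6498063   13.05570958] [-2.95983738 -0.87718671  2.34008841] 24.538755000785716
```

View pics/q_w.png

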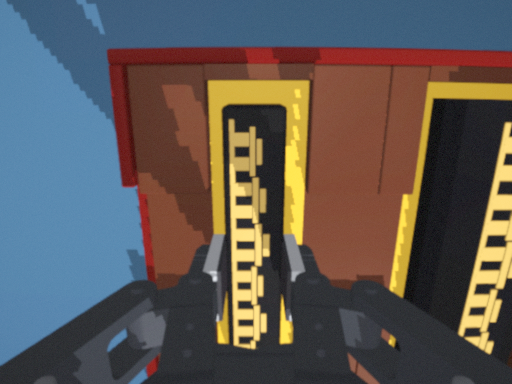

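carry_out(targets=[3.2, 0, 0, 0, 0, 4.0, 0, 0, 0, 0, 4.5, 0, 0, 0, 0, 4.5, 0, 0, -0.5, 0, 4.5, 0, 0, -1.5, 0])

```text
time_s: 15.05
eef_pos: [626.2, -60.7, 28.3]
eef_rot: [0.718, -0.696, 0.005, -0.005]
wrist_force: [-0.8, 0.0, -0.0]
gripper_width: 45.0
```

carry_out(targets=[4.5, 0, 0, -3, 0, 6, 0, 0, -8, 0, 8.5, 0, 0, -13, 0, 8.5, 0, 0, -15, 0, 8.5, 0, 0, -16, 0])

```text
time_s: 15.68
eef_pos: [624.2, -60.7, 189.9]
eef_rot: [0.718, -0.696, 0.005, -0.006]
wrist_force: [-0.2, -1.0, -0.9]
gripper_width: 85.1
```

```bash
python3 - <<'E'
from h import *
m,f=snap('wrist','s_w')
o,s,t=mv([500,437,190],np.radians(84.6)); print(o['eef_pos'],s.round(2),round(t,3),o['wrist_force'],o['joint_pos'].round(2))
E
```

```text
[624.30145285 -60.82263575 190.12399214] [-50.13  10.93  -0.13] -1.447 [0.22028207 0.71131546 0.98590397] [ 0.22  0.1   0.07  0.   -1.53 -0.19]
```

View pics/s_w.png

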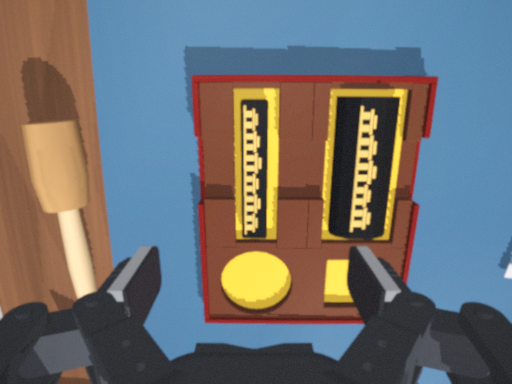

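carry_out(targets=[8.5, -6, 1.3, 0, 0, 8.5, -12, 2.6, 0, 0, 8.5, -18, 3.9, 0, 0, 8.5, -24, 5.2, 0, 0, 8.5, -30, 6.5, 0, 0])

```text
time_s: 16.35
eef_pos: [549.0, 238.7, 187.5]
eef_rot: [0.718, -0.696, 0.005, -0.005]
wrist_force: [0.1, -0.1, 0.1]
gripper_width: 84.9
```

carry_out(targets=[8.5, -6, 1.3, 0, 0, 8.5, -12, 2.6, 0, 0, 8.5, -18, 3.9, 0, 0, 8.5, -20, 4.4, 0, 0, 8.5, -20, 4.4, 0, 0])

```text
time_s: 16.98
eef_pos: [498.0, 438.0, 184.4]
eef_rot: [0.718, -0.696, 0.005, -0.003]
wrist_force: [-0.4, -0.7, 0.3]
gripper_width: 84.9
```

```bash
python3 - <<'E'
from h import *
m,f=snap('wrist','t_w')
o,s,t=mv([500,437,190],np.radians(84.6)); print(o['eef_pos'],s.round(2),round(t,3),o['eef_rot'],o['joint_pos'].round(2))
E
```

```text
[498.6889133  436.93902437 185.17416702] [-0.   -0.14 -0.48] -1.446 [ 0.71780918 -0.69621241  0.00521717 -0.00332244] [ 1.03  0.2   0.17  0.01 -1.54 -1.  ]
```

View pics/t_w.png

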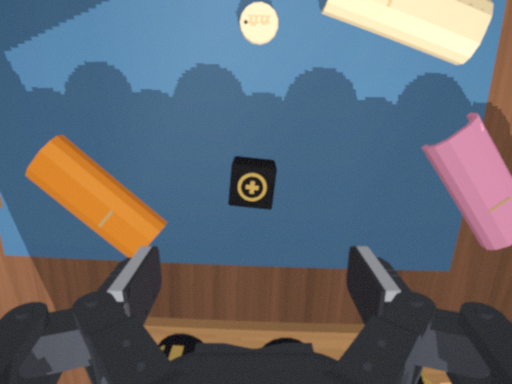

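```bash
python3 - <<'E'
from h import *
f=cv2.imread('pics/t_w.png'); g=cv2.resize(f[145:220,215:290],None,fx=8,fy=8,interpolation=cv2.INTER_CUBIC); cv2.imwrite('pics/t_c.png',np.clip(g.astype(float)*2,0,255).astype(np.uint8))
m=r.camera_model('wrist'); k=f.max(2)<60; k=k&True
g=f[:,:,::-1].copy(); k=blackgold(g); k[:145]=0;k[220:]=0;k[:,:215]=0;k[:,290:]=0
blob(m,g,k,38,minA=500)
H,S,V=hsv(g); gd=(H>12)&(H<32)&(S>90)&k; ys,xs=np.nonzero(gd); print(plane(m,[(xs.mean(),ys.mean())],38))
E
```

```text
px [252. 183.] c 502.1 442.3 size 46.7 40.3 ang 85.9
[[502.21141347 445.97970214  38.        ]]
```

View pics/t_c.png

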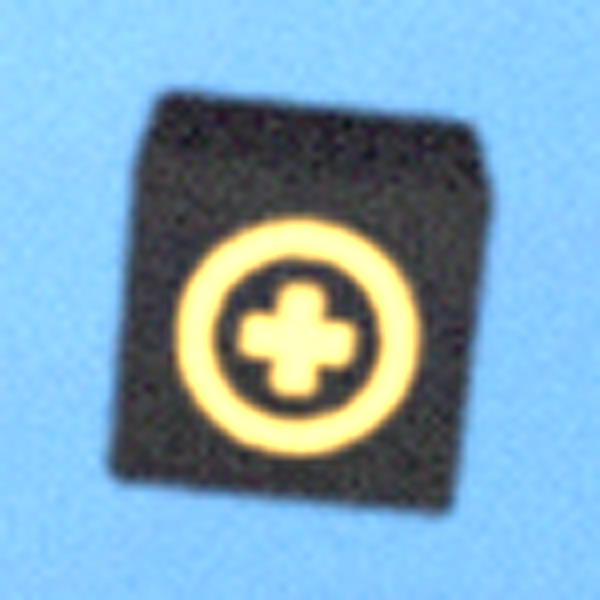

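```bash
python3 - <<'E'
from h import *
o,s,t=mv([502,445.5,60],np.radians(-4.1)); print(s.round(2),round(t,3))
E
```

```text
[-0.88 -0.21 12.52] 0.102
```

carry_out(targets=[7, -0.9, -0.2, 5, 0.1, 7, -0.9, -0.2, 10, 0.1, 7, -0.9, -0.2, 12.5, 0.1, 7, -0.9, -0.2, 12.5, 0.1, 7, -0.9, -0.2, 12.5, 0.1])

```text
time_s: 17.65
eef_pos: [503.1, 445.4, 62.3]
eef_rot: [-0.682, 0.731, -0.005, 0.005]
wrist_force: [0.1, -0.6, 0.8]
gripper_width: 69.7
```

```bash
python3 - <<'E'
from h import *
m,f=snap('wrist','u_w')
o,s,t=mv([502,445.5,20],np.radians(-4.1)); print(o['eef_pos'],s.round(2),round(t,3))
H,S,V=hsv(f); gd=((H>12)&(H<32)&(S>90)&(V>120)); gd[:150]=0; gd[290:]=0; gd[:,:200]=0; gd[:,310:]=0
ys,xs=np.nonzero(gd); print(xs.mean(),ys.mean(),plane(m,[(xs.mean(),ys.mean())],38))
E
```

```text
[503.0883697  445.92780106  62.72562432] [0.05 0.17 4.27] 0.002
257.8423344947735 231.9878048780488 [[501.49350283 446.63328168  38.        ]]
```

View pics/u_w.png

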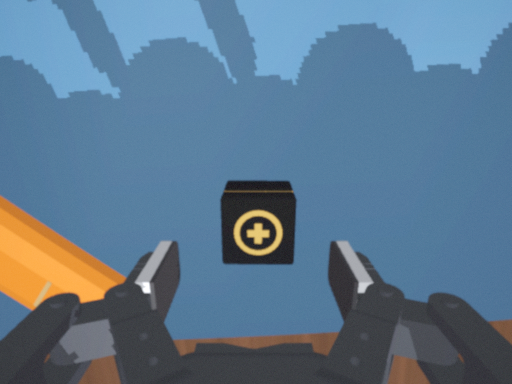

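```bash
python3 - <<'E'
from h import *
m=r.camera_model('wrist')
print(plane(m,[(127,285),(60,235),(20,320)],12).round(0))
print(plane(m,[(127,285),(60,235)],24).round(0))
E
```

```text
[[597. 494.  12.]
 [636. 453.  12.]
 [686. 520.  12.]]
[[590. 486.  24.]
 [627. 448.  24.]]
```

carry_out(targets=[7, 0, 0.15, 2, 0, 7, 0, 0.15, 3.5, 0, 7, 0, 0.15, 4.2, 0, 7, 0, 0.15, 4.2, 0, 7, 0, 0.15, 4.2, 0])

```text
time_s: 18.32
eef_pos: [502.5, 446.3, 21.2]
eef_rot: [-0.682, 0.731, -0.005, 0.006]
wrist_force: [0.3, -0.7, 0.6]
gripper_width: 69.7
```

carry_out(targets=[3, 0, 0, 0, 0, 3, 0, 0, 0, 0, 3, 0, 0, 0, 0, 3, 0, 0, 0, 0, 3, 0, 0, 0, 0], grip_force=40)

```text
time_s: 18.95
eef_pos: [502.8, 446.7, 22.1]
eef_rot: [-0.682, 0.731, -0.005, 0.006]
wrist_force: [-1.0, 0.1, 5.3]
gripper_width: 40.7
```

carry_out(targets=[3, 0, 0, -0.7, 0, 3, 0, 0, -1.5, 0, 3, 0, 0, -2.5, 0, 3, 0, 0, -2.5, 0, 3, 0, 0, -2.5, 0])

```text
time_s: 19.58
eef_pos: [502.2, 446.6, 46.9]
eef_rot: [-0.682, 0.731, -0.005, 0.006]
wrist_force: [0.3, -0.5, -0.7]
gripper_width: 40.8
```

```bash
python3 - <<'E'
from h import *
m,f=snap('wrist','v_w')
o,s,t=mv([514,66,140],np.radians(1.8)); print(o['eef_pos'],s.round(2),round(t,3),o['wrist_force'],o['joint_pos'].round(2))
E
```

```text
[502.18391223 446.48008786  46.64343653] [37.85 -3.98 -9.35] -0.101 [-0.34222229 -0.80628279 -2.05026722] [ 1.03  0.27 -0.    0.01 -1.29 -1.1 ]
```

View pics/v_w.png

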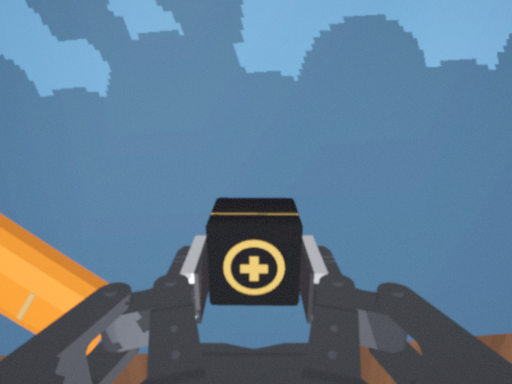

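carry_out(targets=[3, 0, 0, -4, 0, 3, 4, -0.4, -8, 0, 3, 10, -1, -9.4, -0.05, 3, 16, -1.7, -9.4, -0.1, 3, 22, -2.3, -9.4, -0.1])

```text
time_s: 20.25
eef_pos: [508.0, 223.5, 140.5]
eef_rot: [0.718, -0.696, 0.005, -0.006]
wrist_force: [0.3, -0.3, -1.3]
gripper_width: 41.2
```

```bash
python3 - <<'E'
from h import *
o,s,t=mv([514,66,140],np.radians(1.8)); print(o['eef_pos'],s.round(2),round(t,3),o['wrist_force'])
E
```

```text
[507.98723806 223.53591198 140.46644445] [15.76 -0.11  0.04] -0.0 [ 0.26683574 -0.34560524 -1.26223082]
```

carry_out(targets=[3, 6, -0.1, 0, 0, 3, 12, -0.1, 0, 0, 3, 15.8, -0.1, 0, 0, 3, 15.8, -0.1, 3, 0, 3, 15.8, -0.1, 5, 0])

```text
time_s: 20.88
eef_pos: [514.1, 64.9, 88.9]
eef_rot: [0.718, -0.697, 0.005, -0.006]
wrist_force: [-0.1, -0.1, -1.4]
gripper_width: 40.9
```

```bash
python3 - <<'E'
from h import *
m,f=snap('wrist','w_w')
o,s,t=mv([514,66,30],np.radians(1.8)); print(o['eef_pos'],s.round(2),round(t,3),o['wrist_force'])
H,S,V=hsv(f); gd=((H>12)&(H<32)&(S>90)&(S<200)&(V>120)); gd[:235]=0; gd[300:]=0; gd[:,:215]=0; gd[:,290:]=0
ys,xs=np.nonzero(gd); print(xs.mean(),ys.mean(),plane(m,[(xs.mean(),ys.mean())],o['eef_pos'][2]+16))
E
```

```text
[512.77063946  64.89746323  85.91088487] [-0.11 -0.07  5.59] -0.001 [-1.56212559  0.01795917 -4.84289622]
253.58285052143685 266.9339513325608 [[514.27930633  66.706128   101.91088487]]
```

View pics/w_w.png

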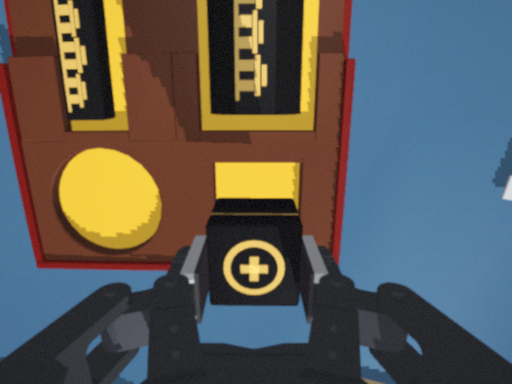

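```bash
python3 - <<'E'
from h import *
m=r.camera_model('wrist')
print(plane(m,[(257,162)],18).round(1),plane(m,[(216,165),(299,165)],8).round(1))
f=cv2.imread('pics/w_w.png')[:,:,::-1].copy()
H,S,V=hsv(f); y=(H>20)&(H<32)&(S>180)&(V>120); y[:,180:]=0; y[255:]=0;y[:140]=0;y[:,:50]=0
blob(m,f,y,8,minA=800)
P=plane(m,[(39,268),(354,58)],22);print(P)
o,s,t=mv([514.5,65.5,40],np.radians(1.8)); print(o['eef_pos'],s.round(2),round(t,3),o['wrist_force'])
E
```

```text
[[512.5  34.6  18. ]] [[541.1  39.7   8. ]
 [483.   37.8   8. ]]
px [110. 198.] c 619.5 68.7 size 76.5 76.0 ang 82.02
[[672.84961117 119.13486474  22.        ]
 [456.29403981 -31.87024656  22.        ]]
[512.77063946  64.89746323  85.91088487] [-0.05 -0.13  4.59] -0.001 [-1.56212559  0.01795917 -4.84289622]
```

carry_out(targets=[3, 0, 0, 2, 0, 3, 0, 0, 3.5, 0, 3, 0, 0, 4.5, 0, 3, 0, 0, 5.2, 0, 3, 0, 0, 5.2, 0])

```text
time_s: 21.55
eef_pos: [513.3, 64.9, 33.8]
eef_rot: [0.718, -0.696, 0.004, -0.004]
wrist_force: [-0.3, 0.7, -1.2]
gripper_width: 40.3
```

```bash
python3 - <<'E'
from h import *
m,f=snap('wrist','x_w')
o,s,t=mv([513,65,30],np.radians(1.8)); print(o['eef_pos'],s.round(2),round(t,3),o['wrist_force'])
E
```

```text
[513.55857786  64.98173019  34.26661342] [-0.    0.06  0.43] -0.001 [-0.23179446 -0.94590462 -0.38872296]
```

View pics/x_w.png

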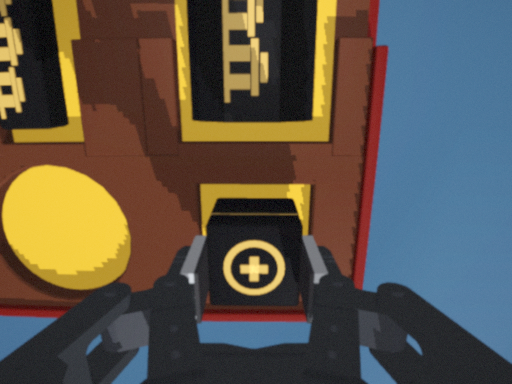

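Aligned over the square bay. I'll set it down.

carry_out(targets=[3, 0, 0, 0.2, 0, 3, 0, 0, 0.35, 0, 3, 0, 0, 0.45, 0, 3, 0, 0, 0.5, 0, 3, 0, 0, 0.5, 0])

```text
time_s: 22.22
eef_pos: [513.7, 65.0, 30.1]
eef_rot: [0.718, -0.696, 0.004, -0.004]
wrist_force: [-3.9, 0.2, 5.2]
gripper_width: 40.9
```

carry_out(targets=[4.5, 0, 0, 0, 0, 5.5, 0, 0, 0, 0, 6, 0, 0, 0, 0, 6, 0, 0, -1, 0, 6, 0, 0, -2, 0])

```text
time_s: 22.85
eef_pos: [513.7, 64.9, 51.1]
eef_rot: [0.718, -0.696, 0.004, -0.004]
wrist_force: [-0.7, -0.1, 0.5]
gripper_width: 59.8
```

carry_out(targets=[6, 0, 0, -4, 0, 8.5, 0, 0, -9, 0, 8.5, 0, 0, -14, 0, 8.5, 0, 0, -17, 0, 8.5, 0, 0, -18, 0])

```text
time_s: 23.48
eef_pos: [512.2, 65.1, 234.2]
eef_rot: [0.718, -0.696, 0.005, -0.006]
wrist_force: [-0.3, -0.1, -0.8]
gripper_width: 85.0
```

```bash
python3 - <<'E'
from h import *
m,f=snap('wrist','y_w');m2,f2=snap('top','y_t')
o=r.observe();print(o['eef_pos'],o['joint_pos'].round(2))
g=cv2.imread('pics/y_t.png');cv2.imwrite('pics/y_tc.png',cv2.resize(g[130:260,215:405],None,fx=4,fy=4,interpolation=cv2.INTER_CUBIC))
E
```

```text
[511.79697576  65.0525255  232.0513306 ] [ 0.52 -0.2  -0.14  0.01 -1.62 -0.49]
```

View pics/y_w.png

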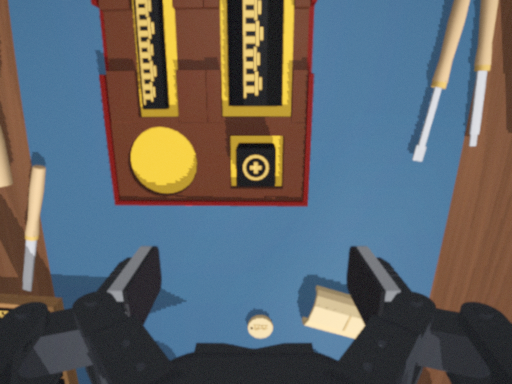

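View pics/y_tc.png

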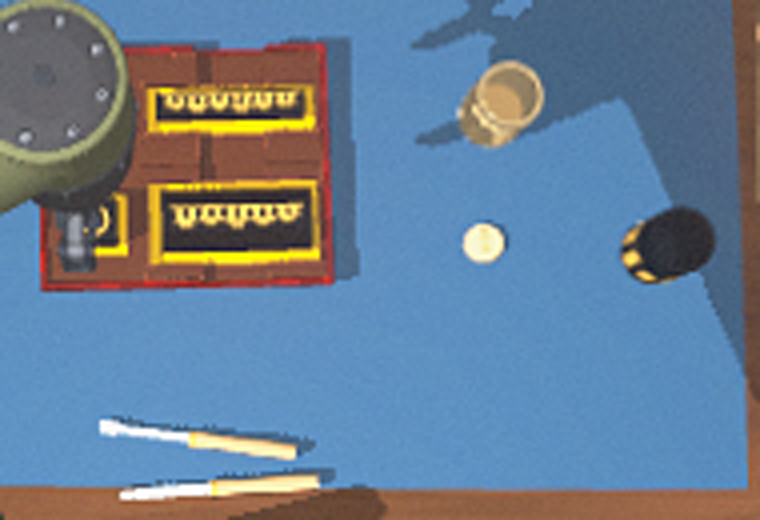

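```bash
python3 - <<'E'
from h import *
m=r.camera_model('top');f=cv2.imread('pics/y_t.png')[:,:,::-1].copy()
k=blackgold(f); k[:,:365]=0;k[:,398:]=0;k[:178]=0;k[205:]=0
cs,_=cv2.findContours(k.astype(np.uint8),cv2.RETR_EXTERNAL,cv2.CHAIN_APPROX_NONE); c=max(cs,key=cv2.contourArea).reshape(-1,2); print(c.min(0),c.max(0))
print(plane(m,[(384.2,190.5)],100),plane(m,[(379,195)],50))
# pale
print(plane(m,[(215+510/4,130+92/4)],100))
mw=r.camera_model('wrist');fw=cv2.imread('pics/y_w.png')[:,:,::-1].copy()
H,S,V=hsv(fw); y=(H>20)&(H<32)&(S>180)&(V>120); y[:,210:]=0; y[200:]=0;y[:120]=0;y[:,:120]=0
blob(mw,fw,y,8,minA=800)
o,s,t=mv([480,-450,230]);print(s.round(2))
E
```

```text
[371 182] [392 200]
[[ 487.72671746 -458.1075351   100.        ]] [[ 477.53042474 -453.9910362    50.        ]]
[[ 621.71826237 -310.81050152  100.        ]]
px [163. 160.] c 620.9 68.2 size 77.8 77.0 ang 2.0
[51.39  4.74  0.11]
```

carry_out(targets=[8.5, 6, 0.6, 0, 0, 8.5, 12, 1.2, 0, 0, 8.5, 18, 1.8, 0, 0, 8.5, 24, 2.3, 0, 0, 8.5, 30, 2.8, 0, 0])

```text
time_s: 24.2
eef_pos: [492.0, -237.3, 229.7]
eef_rot: [0.718, -0.696, 0.003, -0.005]
wrist_force: [0.5, 0.6, 0.4]
gripper_width: 85.3
```

carry_out(targets=[8.5, 6, 0.6, 0, 0, 8.5, 12, 1.2, 0, 0, 8.5, 18, 1.7, 0, 0, 8.5, 21, 2, 0, 0, 8.5, 21, 2, 0, 0])

```text
time_s: 24.82
eef_pos: [477.1, -449.4, 225.7]
eef_rot: [0.717, -0.697, 0.001, -0.004]
wrist_force: [0.1, 0.7, -0.7]
gripper_width: 85.0
```

```bash
python3 - <<'E'
from h import *
m,f=snap('wrist','z_w')
o,s,t=mv([482,-456,230]);print(o['eef_pos'],s.round(2),o['joint_pos'].round(2),o['eef_rot'])
E
```

```text
[ 477.6391574  -448.25461854  226.49137177] [ 0.79 -0.42 -0.35] [-0.45  0.18  0.23 -0.01 -1.62  0.48] [ 0.71721038 -0.69684264  0.00141154 -0.00419682]
```

View pics/z_w.png

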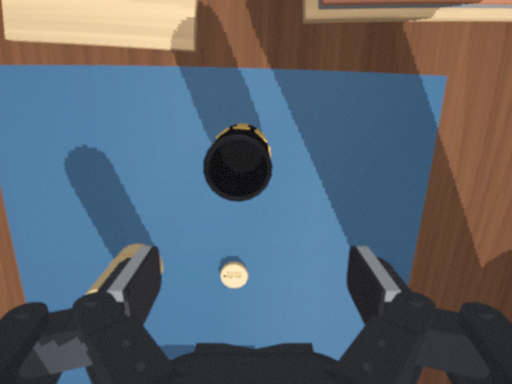

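```bash
python3 - <<'E'
from h import *
m=r.camera_model('wrist');f=cv2.imread('pics/z_w.png')[:,:,::-1].copy()
H,S,V=hsv(f); k=V<62; k[:132]=0;k[206:]=0;k[:,:200]=0;k[:,278:]=0
blob(m,f,k,100,minA=800)
g=cv2.resize(cv2.imread('pics/z_w.png')[115:210,195:285],None,fx=6,fy=6,interpolation=cv2.INTER_CUBIC); cv2.imwrite('pics/z_c.png',np.clip(g*1.0*2.2,0,255).astype(np.uint8))
print(plane(m,[(204,166),(272,166),(238,131),(238,200)],100).round(1))
E
```

```text
px [238. 165.] c 493.6 -461.3 size 56.7 59.4 ang 1.68
[[ 521.8 -461.3  100. ]
 [ 463.7 -463.1  100. ]
 [ 493.2 -491.8  100. ]
 [ 492.3 -431.6  100. ]]
```

View pics/z_c.png

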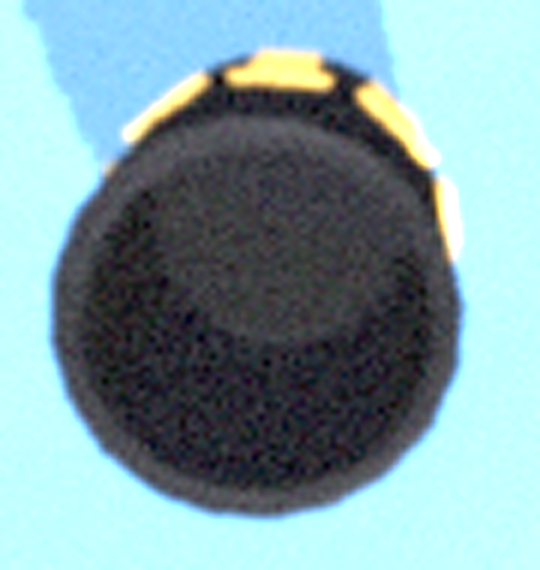

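```bash
python3 - <<'E'
from h import *
o,s,t=mv([491.5,-461.5,140]);print(o['eef_pos'],s.round(2))
E
```

```text
[ 477.6391574  -448.25461854  226.49137177] [ 1.4  -1.28  8.65]
```

carry_out(targets=[8.54, 1.4, -1.3, 0, 0, 8.54, 1.4, -1.3, 5, 0, 8.54, 1.4, -1.3, 8.6, 0, 8.54, 1.4, -1.3, 8.6, 0, 8.54, 1.4, -1.3, 8.6, 0])

```text
time_s: 25.5
eef_pos: [492.3, -461.5, 142.7]
eef_rot: [0.718, -0.696, 0.003, -0.004]
wrist_force: [0.3, -0.5, 1.1]
gripper_width: 85.3
```

```bash
python3 - <<'E'
from h import *
m,f=snap('wrist','za_w'); o=r.observe(); print(o['eef_pos'])
H,S,V=hsv(f); k=V<58; k[:150]=0;k[320:]=0;k[:,:165]=0;k[:,345:]=0
blob(m,f,k,100,minA=3000)
E
```

```text
[ 492.60323798 -461.78437717  143.4169607 ]
px [255. 202.] c 490.5 -467.9 size 70.8 57.1 ang 68.26
```

View pics/za_w.png

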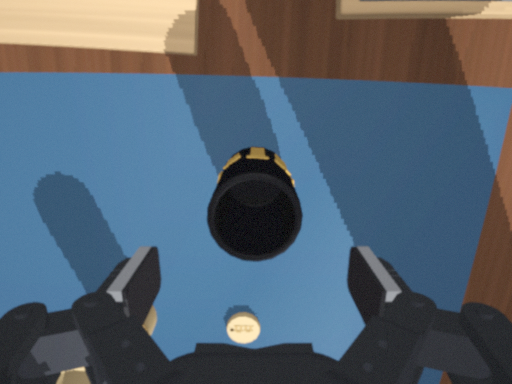

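```bash
python3 - <<'E'
from h import *
m=r.camera_model('wrist')
P=plane(m,[(207,215),(302,215),(254.5,171),(254.5,260),(254.5,215.5)],100);print(P.round(1))
o,s,t=mv([491,-463,60]);print(o['eef_pos'],s.round(2))
E
```

```text
[[ 522.3 -462.6  100. ]
 [ 463.6 -464.6  100. ]
 [ 493.8 -491.5  100. ]
 [ 492.  -432.5  100. ]
 [ 492.9 -463.3  100. ]]
[ 492.60323798 -461.78437717  143.4169607 ] [0.13 0.25 8.34]
```

carry_out(targets=[8.54, 0.1, 0, 3, 0, 8.54, 0.1, 0, 6, 0, 8.54, 0.1, 0, 8, 0, 8.54, 0.1, 0, 8.5, 0, 8.54, 0.1, 0, 8.5, 0])

```text
time_s: 26.18
eef_pos: [493.9, -463.0, 59.5]
eef_rot: [0.718, -0.696, 0.004, -0.004]
wrist_force: [-0.3, 0.1, 0.0]
gripper_width: 85.0
```

carry_out(targets=[7, 0, 0, 0, 0, 6.3, 0, 0, 0, 0, 5, 0, 0, 0, 0, 5, 0, 0, 0, 0, 5, 0, 0, 0, 0])

```text
time_s: 26.8
eef_pos: [493.9, -463.7, 61.3]
eef_rot: [0.718, -0.697, 0.005, -0.004]
wrist_force: [-3.5, 0.7, 5.9]
gripper_width: 60.2
```

```bash
python3 - <<'E'
from h import *
m,f=snap('wrist','zb_w'); o=r.observe(); print(o['eef_pos'],o['gripper_width'],o['wrist_force'])
E
```

```text
[ 493.85921542 -463.72711992   61.32068813] 59.80321735601763 [-3.16667494  0.23168297  5.3840135 ]
```

View pics/zb_w.png

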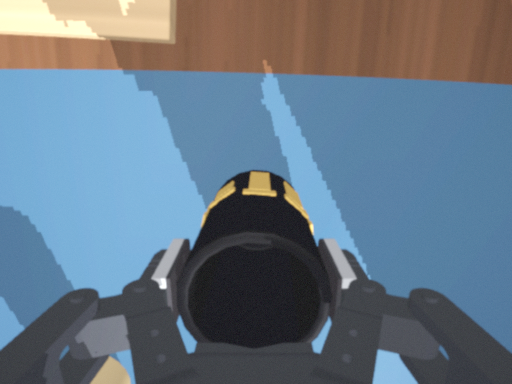

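carry_out(targets=[5, 0, 0, -0.7, 0, 5, 0, 0, -1.5, 0, 5, 0, 0, -2.2, 0, 5, 0, 0, -2.2, 0, 5, 0, 0, -2.2, 0])

```text
time_s: 27.48
eef_pos: [493.6, -463.5, 82.9]
eef_rot: [0.718, -0.696, 0.004, -0.004]
wrist_force: [0.3, -0.3, -1.6]
gripper_width: 60.2
```

```bash
python3 - <<'E'
from h import *
m,f=snap('wrist','zc_w'); o,s,t=mv([621,68,200],np.radians(1.8)); print(o['eef_pos'],o['gripper_width'],o['wrist_force'],s.round(2),t,o['joint_pos'].round(2))
E
```

```text
[ 493.48049327 -463.46847902   82.77892426] 59.718886337205234 [-0.07054942  0.08360746 -1.07708009] [-52.73 -14.46 -11.6 ] -0.001668904769623225 [-0.46  0.26  0.06 -0.   -1.36  0.49]
```

View pics/zc_w.png

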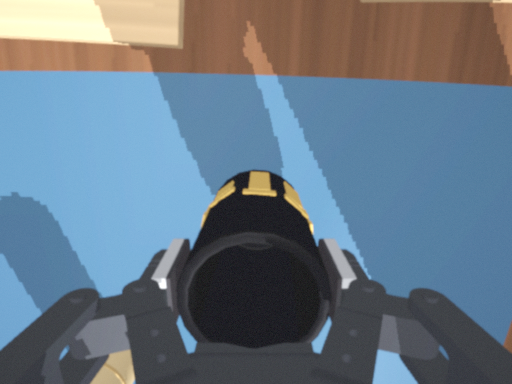

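carry_out(targets=[5, 0, 0, -4, 0, 5, 0, 0, -8, 0, 5, -3, -0.8, -11.6, 0, 5, -8, -2.2, -11.6, 0, 5, -13, -3.6, -11.6, 0])

```text
time_s: 28.15
eef_pos: [524.4, -331.1, 199.2]
eef_rot: [0.717, -0.697, 0.004, -0.004]
wrist_force: [0.7, 0.8, -1.6]
gripper_width: 60.1
```

carry_out(targets=[5, -5, -1.4, 0, 0, 5, -10, -2.7, 0, 0, 5, -15, -4.1, 0, 0, 5, -20, -5.5, 0, 0, 5, -25, -6.9, 0, 0])

```text
time_s: 28.78
eef_pos: [586.2, -77.5, 199.7]
eef_rot: [0.717, -0.697, 0.004, -0.004]
wrist_force: [0.9, 0.3, -2.2]
gripper_width: 59.5
```

```bash
python3 - <<'E'
from h import *
o,s,t=mv([621,68,200],np.radians(1.8)); print(o['eef_pos'],o['gripper_width'],o['wrist_force'],s.round(2),round(t,3),o['joint_pos'].round(2))
E
```

```text
[586.2035143  -77.48402858 199.65979646] 59.519318683511976 [ 0.90323426  0.3139949  -2.16146517] [-14.44  -3.9    0.  ] -0.002 [ 0.21  0.   -0.01  0.   -1.54 -0.18]
```

carry_out(targets=[5, -5, -1.4, 0, 0, 5, -10, -2.8, 0, 0, 5, -14.4, -3.9, 0, 0, 5, -14.4, -3.9, 2, 0, 5, -14.4, -3.9, 4, 0])

```text
time_s: 29.4
eef_pos: [621.2, 67.6, 158.4]
eef_rot: [0.717, -0.697, 0.004, -0.004]
wrist_force: [-0.2, 0.5, -2.5]
gripper_width: 60.4
```

```bash
python3 - <<'E'
from h import *
m,f=snap('wrist','zd_w')
o,s,t=mv([621,68,71],np.radians(1.8)); print(o['eef_pos'],o['gripper_width'],o['wrist_force'],s.round(2),round(t,3))
E
```

```text
[619.8288153   67.00144721 154.68141172] 60.19080965762782 [-0.22488156  0.34684722 -5.12362697] [-0.11 -0.07  8.37] -0.003
```

View pics/zd_w.png

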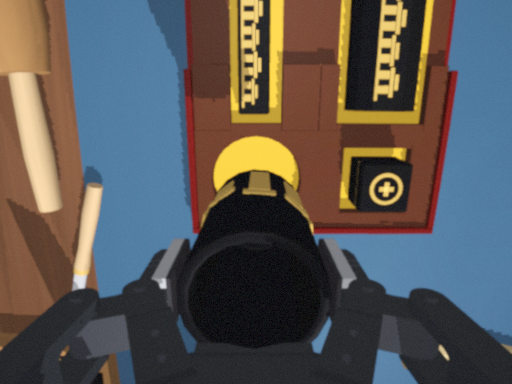

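carry_out(targets=[5, -0.1, 0, 2, 0, 5, -0.1, 0, 4, 0, 5, -0.1, 0, 5.5, 0, 5, -0.1, 0, 6.5, 0, 5, -0.1, 0, 6.5, 0])

```text
time_s: 30.08
eef_pos: [619.9, 67.7, 89.0]
eef_rot: [0.717, -0.697, 0.002, -0.001]
wrist_force: [-0.2, -0.5, -1.6]
gripper_width: 59.7
```

```bash
python3 - <<'E'
from h import *
m,f=snap('wrist','ze_w');snap('scene','ze_s')
o,s,t=mv([621,68,70.5],np.radians(1.8)); print(o['eef_pos'],o['gripper_width'],o['wrist_force'],s.round(2),round(t,3))
g=cv2.imread('pics/ze_s.png');cv2.imwrite('pics/ze_sc.png',cv2.resize(g[130:270,150:310],None,fx=5,fy=4.2,interpolation=cv2.INTER_CUBIC))
E
```

```text
[620.62808051  67.94883115  90.48491266] 59.85944409786219 [ 0.90713854 -0.35644188 -1.07964102] [-0.01 -0.02  2.  ] -0.003
```

View pics/ze_w.png

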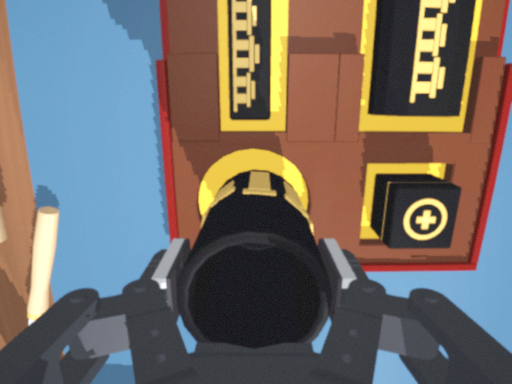

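View pics/ze_sc.png

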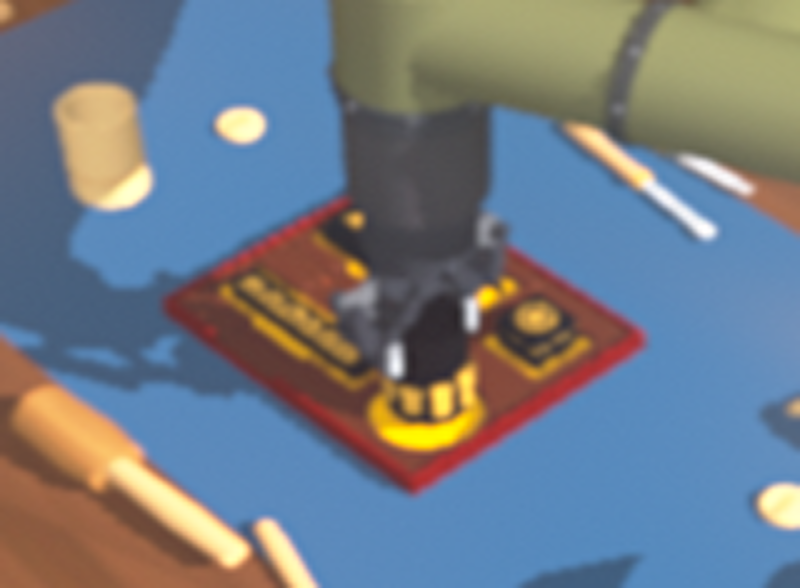

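carry_out(targets=[5, 0, 0, 0.7, 0, 5, 0, 0, 1.4, 0, 5, 0, 0, 1.8, 0, 5, 0, 0, 2.1, 0, 5, 0, 0, 2.1, 0])

```text
time_s: 30.8
eef_pos: [620.9, 68.0, 69.6]
eef_rot: [0.717, -0.697, 0.003, -0.002]
wrist_force: [-0.1, -0.3, -1.2]
gripper_width: 60.0
```

carry_out(targets=[5, 0, 0, 0.1, 0, 5, 0, 0, 0.2, 0, 5, 0, 0, 0.3, 0, 5, 0, 0, 0.3, 0, 5, 0, 0, 0.3, 0])

```text
time_s: 31.42
eef_pos: [621.0, 67.8, 69.3]
eef_rot: [0.717, -0.697, 0.004, -0.003]
wrist_force: [-8.1, 0.7, 11.6]
gripper_width: 59.9
```

carry_out(targets=[5, 0, 0, -0.1, 0, 6.4, 0, 0, -0.1, 0, 7.2, 0, 0, -0.1, 0, 8.0, 0, 0, -0.1, 0, 8.5, 0, 0, -0.1, 0])

```text
time_s: 32.05
eef_pos: [621.0, 67.8, 70.2]
eef_rot: [0.717, -0.697, 0.004, -0.003]
wrist_force: [-1.3, -0.3, -0.9]
gripper_width: 85.0
```

```bash
python3 - <<'E'
from h import *
m,f=snap('wrist','zf_w')
o=r.observe(); print(o['eef_pos'],o['gripper_width'],o['wrist_force'])
E
```

```text
[621.01912972  67.81033461  70.25273156] 84.90799087772957 [-0.55478661  0.23884422  0.79251054]
```

View pics/zf_w.png

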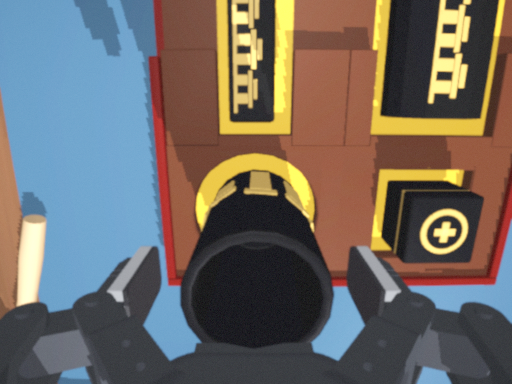

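The pot is free and both jaws are clear of it. I'll go straight up.

carry_out(targets=[8.54, 0, 0, -2, 0, 8.54, 0, 0, -5, 0, 8.54, 0, 0, -9, 0, 8.54, 0, 0, -13, 0, 8.54, 0, 0, -15, 0])

```text
time_s: 32.72
eef_pos: [620.5, 68.0, 224.7]
eef_rot: [0.717, -0.697, 0.005, -0.005]
wrist_force: [-0.5, 0.3, -0.1]
gripper_width: 85.1
```

carry_out(targets=[8.5, 4, 6, -2, 0, 8.5, 4, 12, -2, 0, 8.5, 4, 14, -2, 0, 8.5, 4, 14, -2, 0, 8.5, 4, 14, -2, 0])

```text
time_s: 33.35
eef_pos: [481.6, 24.1, 242.8]
eef_rot: [0.717, -0.697, 0.005, -0.005]
wrist_force: [0.8, 0.5, -0.5]
gripper_width: 84.8
```

```bash
python3 - <<'E'
from h import *
m,f=snap('wrist','zg_w');snap('top','zg_t');snap('scene','zg_s')
o=r.observe(); print(o['time_s'],o['eef_pos'])
g=cv2.imread('pics/zg_s.png');cv2.imwrite('pics/zg_sc.png',cv2.resize(g[130:270,150:310],None,fx=5,fy=4.2,interpolation=cv2.INTER_CUBIC))
E
```

```text
33.5 [481.83851002  24.02918019 242.17464483]
```

View pics/zg_w.png

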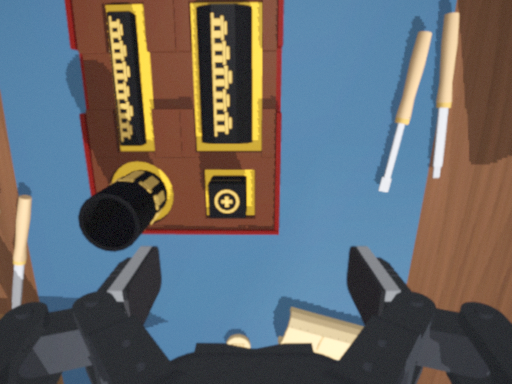

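View pics/zg_t.png

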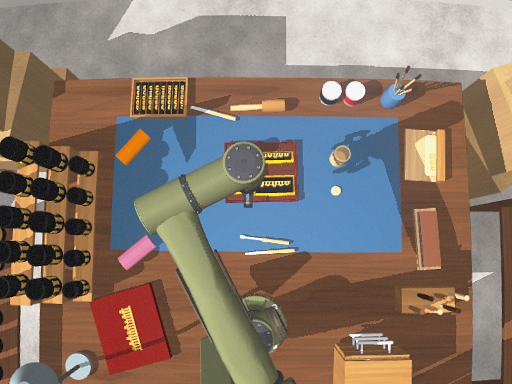

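View pics/zg_sc.png

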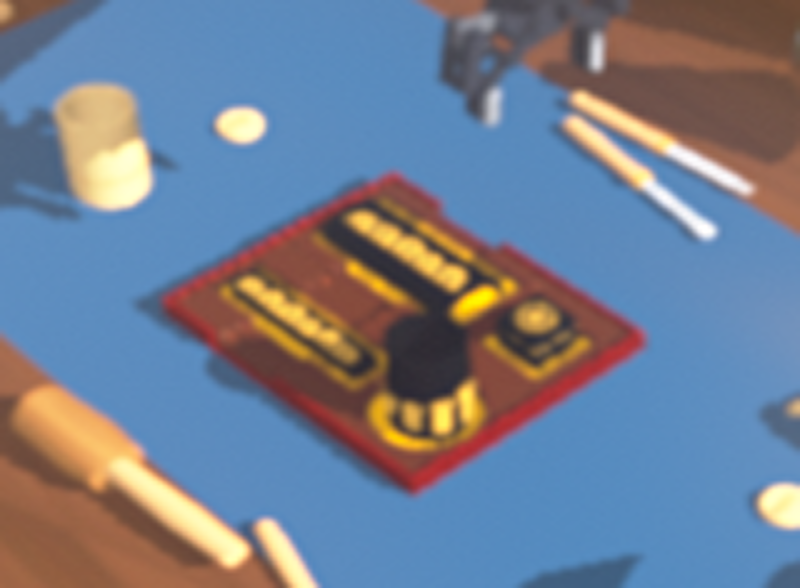

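```bash
python3 - <<'E'
from h import *
m=r.camera_model('wrist')
P=lambda uv,z:plane(m,[uv],z)[0].round(1)
print("ring",P((227,201),46),"pot rim",P((112,216),108))
f=cv2.imread('pics/zg_w.png')[:,:,::-1].copy();H,S,V=hsv(f)
k=(V<60); 
for nm,roi,z in(("rest",(200,0,256,146),18),):pass
print("rest ends/sides", P((224,143),20)[1], (P((197,70),19)+P((251,70),19))/2)
print("bar bottom end",P((130,146),26), P((110,14),26))
print("bay rim", P((92,234),22),P((279,233),22))
# pale
ms=r.camera_model('scene');a=cv2.imread('pics/a_scene.png').astype(int);b=cv2.imread('pics/zg_s.png').astype(int)
for n,(x0,y0,x1,y1) in {"pot":(158,146,184,182),"rest":(305,210,352,242)}.items():
    for im in (a,b):
        hs=cv2.cvtColor(im.astype(np.uint8),cv2.COLOR_BGR2HSV)[y0:y1,x0:x1].astype(int); k=(hs[...,0]<45)&(hs[...,1]<150)
        ys,xs=np.nonzero(k); print(n,xs.mean()+x0,ys.mean()+y0,len(xs),xs.min()+x0,xs.max()+x0)
E
```

```text
ring [513.   64.6  46. ] pot rim [615.1  62.3 108. ]
rest ends/sides 4.0 [519.75 -74.55  19.  ]
bar bottom end [625.2   9.5  26. ] [ 636.9 -126.8   26. ]
bay rim [684.4 121.9  22. ] [451.3 111.8  22. ]
pot 170.1918976545842 163.97867803837954 469 161 179
pot 170.17897091722594 164.41610738255034 447 161 179
rest 330.26850507982584 224.80841799709725 689 307 351
rest 330.29796511627904 224.80377906976744 688 307 351
```

```bash
python3 - <<'E'
from h import *
g=cv2.imread('pics/zg_s.png');c=cv2.resize(g[190:245,205:265],None,fx=10,fy=10,interpolation=cv2.INTER_CUBIC);cv2.imwrite('pics/zh1.png',np.clip(c*1.8,0,255).astype(np.uint8))
g=cv2.imread('pics/zg_w.png');c=cv2.resize(g[150:260,65:185],None,fx=5,fy=5,interpolation=cv2.INTER_CUBIC);cv2.imwrite('pics/zh2.png',np.clip(c*2.2,0,255).astype(np.uint8))
E
```

```text
(no output)
```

View pics/zh1.png

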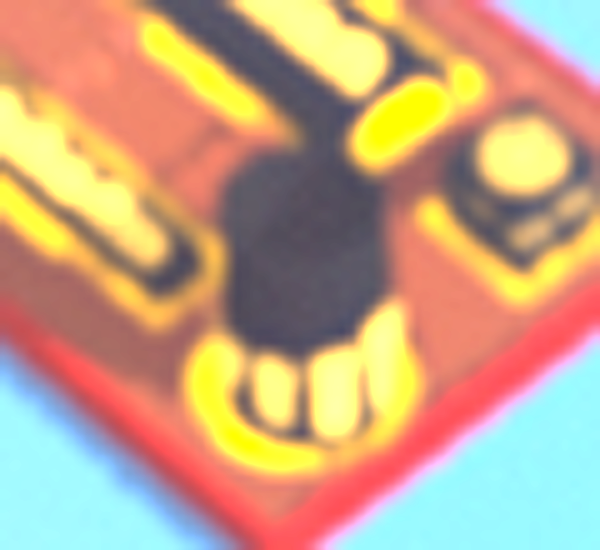

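View pics/zh2.png

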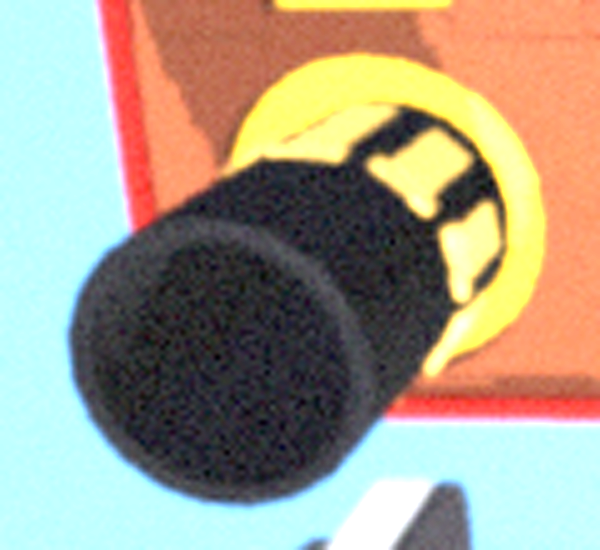

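```bash
python3 - <<'E'
from h import *
m=r.camera_model('wrist')
print(plane(m,[(65+22*2,150+72),(65+70/5,222),(65+370/5,222),(109,150+44),(109,250)],108).round(1))
ms=r.camera_model('scene')
print(plane(ms,[(205+30.5,190+21)],108).round(1), plane(ms,[(205+30.5,190+38)],8).round(1))
E
```

```text
[[618.6  68.5 108. ]
 [647.8  69.6 108. ]
 [589.9  67.4 108. ]
 [615.8  40.8 108. ]
 [621.7  97.7 108. ]]
[[619.5  75.5 108. ]] [[616.5  68.9   8. ]]
```

```bash
python3 - <<'E'
from h import *
print(r.observe()['joint_velocities'].round(4)); print(r.hand_in())
E
```

```text
[ 0.0011  0.0015  0.0003  0.0006 -0.0006 -0.0011]
the job is handed in; nothing more can be done
None
```

I packed the four black and gold pieces into their bays and handed the job in at about 33.5 s of the 128 s allowed. The hand-in gives no verdict, so what follows is from my own last checks.

- **Placing:** I lowered the paperweight, box and pot until the wrist force showed floor contact. The wrist rest was let go about 1 mm above its floor by my estimate, with no contact reading first. Nothing was dropped.
- **Fit in the bays:** In the final pictures all four pieces sit inside their recesses.

| Piece | Measured centre (mm) | Bay centre (mm) |
|---|---|---|
| Seal box | (513, 65) | (513, 65) |
| Brush pot rim | (618.6, 68.5) | (621, 68) |
| Wrist rest | not re-measured | even yellow margins in view |
| Paperweight | not re-measured | even yellow margins in view |

- **Pale pieces:** In the scene camera the pale rest and pale pot moved less than 0.5 pixel between the start and end pictures. I moved no look-alikes.
- **Disagreement:** The scene camera put the pot rim about 7 mm farther along y than the wrist view did. That was a rough pixel reading, and both are within 15 mm. An earlier rough reading of the rim, (615, 62), was a poorly picked pixel and was replaced by the value in the table.

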